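# Zero and set the spice grinder, then put the spice tins away

## Robot

A 6-joint arm with a two-finger parallel gripper is mounted at the origin on a cart in front of the work surface, level with it; the furniture and walls round the work are solid. World frame = base frame: x ahead of the robot, y to its left, z up, the work surface at z = 0. Lengths are in m, angles in rad, forces in N, time in s.
With the tool pointing down it reaches from about 0.3 to 0.775 m from the base axis. Payload 14.6 kg.
Tool frame: the origin (TCP) lies at the very end of the fingers, on their centre line; the grasp point (between the pads) lies 19 mm behind it; z points along the fingers, y is the direction in which the jaws open and shut (so a half turn about z gives the same grasp; the last joint's range is limited). The gripper opens to 94 mm and grips with 3 to 60 N. Pads are 16 mm wide; open, the fingers measure 119 mm over their backs; the gripper's body (75 mm by 177 mm) begins 78 mm behind the grasp point.
Start: joints at [-1.286, 0.3, 1.521, -0, 1.321, -0.067], TCP at [0.19, -0.516, 0.205] pointing down, gripper open.
Joint ranges: [-3.03, 3.03], [-0.79, 2.21], [0.23, 2.52], [-1.04, 4.18], [0, 3.07], [-2.55, 2.55]. Speed limits (rad/s): [2.22, 2.22, 2.57, 3.14, 3.14, 3.14].

## Interface

Orientations are given as a 3x3 rotation matrix whose columns are the frame's x, y, z axes.
In Python, from bench import ctrl gives the robot as it stands.
- The arm moves only by the tool drive_tool, never from a script. Its argument "increments" is a list that holds one entry, the list of rows, each a list of 6 numbers: the shift along the tool's x, y, z in mm, then the turn, a rotation vector about the tool's x, y, z in degrees. In form: [[[x, y, z, rx, ry, rz], ...]]. A call has 1 to 20 rows; each row shifts and turns the commanded pose from where the row before left it, along the tool's axes as they then stand; what a row does not reach is not made up. A row lasts 1/10 s, in which the tool goes at most 50 mm and 8.59 degrees, less where a joint would pass 70% of its speed; a pose out of reach is approached as far as the arm can. A call is refused whole if a number of a shift passes 50 or a number of a turn 8.59, either way. A call with a gripper value outside its range is refused whole. "gripper" is the finger opening in mm, from 0 to 94, set as the call begins (left out, the last holds). The fingers move at their own pace and stop on an object; the grip force is fixed at half the most. Time passes only in rows, so rows that do not move let the fingers close. It gives the time, the measured TCP pose, the force and the opening at its end, in the units of the state.
- ctrl.get_state(): the state, without advancing time (a new reading comes with each control period).
- ctrl.capture(name): name is "scene" or "side" or "wrist"; returns a dict with "image" (400x640x3 uint8, blue, green, red), "fx", "fy", "cx", "cy" (pixels), "dist_coeffs" ([k1, k2, p1, p2, k3] as OpenCV has them; the pictures are not rectified), "camera_from_world" (4x4, takes a point from world to camera coordinates). Camera axes: x right, y down, z forward; pixel columns grow to the right and rows downward; lengths in m; the calibration is good to about 2 mm. A picture is of the moment at which its call begins. There is no depth.
- ctrl.finish_job(): hands the job in, once; it reports no verdict.
The state is a dict: "time_s": time; "q": joint angles; "joint_velocities": joint speeds; "tau": joint torques, N m; "tool_pos": TCP position; "tool_rot": TCP orientation; "wrist_force": force on the tool from outside, world axes, zero at the start; "ft_torque": the same for the moment, N m; "grip_width": opening from 0.0 (shut) to 1.0 (fully open).
Only numpy, scipy, OpenCV 4.12 (cv2) and the standard library are available. Lean on these libraries where they do the work, as an engineer would, in place of code of your own. Each camera call takes 0.05 s, during which the arm holds its last target.

## Task

The electric spice grinder has just been cleaned and refilled from the spice tins. Turn its black ribbed adjustment ring clockwise (seen from above) until the burrs touch, then back it off four clicks. Put every round spice tin that is still out on the stove away, standing lid up in the drawer of the wooden spice box, and leave the drawer fully shut; leave everything else where it stands.

Things in the scene. Friction and masses are not known exactly. Their poses are not given: they have to be found in the camera images.
- grind_ring (a joint): the grinder's adjustment ring, rad: 0 = burrs touching (hard stop); grows turning counter-clockwise seen from above, to a second stop at 2.62. A sprung ball clicks every 0.262 rad (15 degrees): the ring rests at 0, 0.262, 0.524, 0.785, 1.047 .. and is drawn the last few degrees into the nearest rest. About 0.2 N m turns it over a click. Starts anywhere from 1.4 to 2.3
- ring_grip (a point): point on the ring's axis at the height to grip, 187 mm above the stove. The ring is black, ribbed, 58 mm in diameter, from 169 to 201 mm high; a steel cap and small knob on it reach 211 mm. Its axes turn with the ring. A white mark on the rim shows its turning; where the mark stands when the burrs touch differs each time
- grinder: electric spice grinder, heavy, stands fast; origin under the ring's axis on the stove. Foot 150 x 112 mm, round steel head 108 mm in diameter, top of the head at 150 mm; between head and ring a neck 49 mm in diameter leaves room for fingertips. White dots 15 degrees apart circle the ring on the head
- drawer_handle (a point): middle of the drawer's bar handle: a level steel bar 10 mm thick and 120 mm long, parallel to the front, 46 mm above the stove, 32 mm in front of the front board (27 mm clear gap), on two 8 mm posts 50 mm either side of the middle. x points into the box, so the drawer opens along -x; y runs along the bar; z up
- spice_drawer (a joint): the drawer of the spice box, m: 0 = fully shut, grows as it is pulled out, to a stop at 0.14. About 1.5 N of friction; it stays where it is left. Starts between shut and 0.015
- drawer_floor (a point): point on the drawer's floor, mid-width, 11 mm above the stove, axes as the handle's; moves with the drawer. The front board's back lies 64 mm in front (-x), its outer face 76 mm, its top 65 mm above the stove. Floor 226 mm wide inside, running to 102 mm behind the point; side walls to 37 mm above the stove. Fully out, the box's roof begins about 76 mm behind the point, so tins go in between
- spice_box: fixed plain wooden box that holds the drawer, 200 mm deep (x), 262 mm wide (y), 76 mm high; origin under its middle on the stove; front faces -x. Clear height inside over the drawer's floor: 56 mm
- spice_tin_1_mid (a point): a round metal spice tin with a round window in its lid, 52 mm across and 30 mm tall, standing lid up (loose, 0.06 to 0.13 kg; all four are the same size). The point is its centre, 15 mm above its foot; z points up through the lid. Which tin stands where changes; None if it is not there this time
- spice_tin_2_mid (a point): a round metal spice tin with a round window in its lid, 52 mm across and 30 mm tall, standing lid up (loose, 0.06 to 0.13 kg; all four are the same size). The point is its centre, 15 mm above its foot; z points up through the lid. Which tin stands where changes; None if it is not there this time
- spice_tin_3_mid (a point): a round metal spice tin with a round window in its lid, 52 mm across and 30 mm tall, standing lid up (loose, 0.06 to 0.13 kg; all four are the same size). The point is its centre, 15 mm above its foot; z points up through the lid. Which tin stands where changes; None if it is not there this time
- spice_tin_4_mid (a point): a round metal spice tin with a round window in its lid, 52 mm across and 30 mm tall, standing lid up (loose, 0.06 to 0.13 kg; all four are the same size). The point is its centre, 15 mm above its foot; z points up through the lid. Which tin stands where changes; None if it is not there this time
- salt_mid (a point): Bystander, to be left alone: a glass salt shaker, 44 mm across, 90 mm tall; the point is its centre
- tin_mid (a point): Bystander, to be left alone: a food tin, 58 mm across, 72 mm tall; the point is its centre

How it is judged:
On the way:
1. the adjustment ring is turned clockwise until the burrs touch (value of joint grind_ring below 0.06 rad), for 0.2 s.
At the end, for the whole second after the job is handed in: the ring stands four clicks (1.047 rad, within 0.1) off burr contact, every spice tin that is present stands lid up (within 0.2 rad) on the floor of the spice drawer, and the drawer is shut to within 8 mm (value of joint grind_ring between 0.947 and 1.147 rad and value of joint spice_drawer below 0.008 m and x of spice_tin_1_mid in the frame of drawer_floor between -0.045 and 0.085 m and y of spice_tin_1_mid in the frame of drawer_floor between -0.095 and 0.095 m and z of spice_tin_1_mid in the frame of drawer_floor between 0.008 and 0.025 m and angle between each of spice_tin_1_mid, spice_tin_2_mid, spice_tin_3_mid, spice_tin_4_mid's own z axis and vertical below 0.2 rad and x of spice_tin_2_mid in the frame of drawer_floor between -0.045 and 0.085 m and y of spice_tin_2_mid in the frame of drawer_floor between -0.095 and 0.095 m and z of spice_tin_2_mid in the frame of drawer_floor between 0.008 and 0.025 m and x of spice_tin_3_mid in the frame of drawer_floor between -0.045 and 0.085 m and y of spice_tin_3_mid in the frame of drawer_floor between -0.095 and 0.095 m and z of spice_tin_3_mid in the frame of drawer_floor between 0.008 and 0.025 m and x of spice_tin_4_mid in the frame of drawer_floor between -0.045 and 0.085 m and y of spice_tin_4_mid in the frame of drawer_floor between -0.095 and 0.095 m and z of spice_tin_4_mid in the frame of drawer_floor between 0.008 and 0.025 m); the robot touches nothing.
It fails at once if the salt shaker or the tin is shifted by more than 30 mm (distance of any of salt_mid, tin_mid from where it was at the start of the episode above 0.03 m).
Of spice_tin_1, spice_tin_2, spice_tin_3, spice_tin_4 only 2 to 4 are there at a start; the rules pass over those that are not, and their reading is None.
At some moment in a run one of spice_tin_1, spice_tin_2, spice_tin_3, spice_tin_4 may be knocked a few centimetres aside while the robot is not near it.
It also fails if it takes over 210 s, if anything falls off the work surface, if the arm or the gripper's body presses on something with over 40 N, if the wrist force passes 120 N, or if a joint passes its speed limit or range.

## Working session

There is one attempt and no reset: what is moved stays moved. The work goes in short steps, Python scripts to look and compute and a tool call to move; the robot and the scene stay as the last step left them, time stands still between calls to the robot, and variables do not carry over. Pictures are saved under pics/ and viewed, and the job is handed in when it is done.

Besides the shell and the picture viewer there is one more tool, called after "Emit:" as name(argument=value, ...), one argument or row to a line, values as JSON. drive_tool: Moves the arm, as the interface text tells. Its arguments: {"type":"object","properties":{"increments":{"type":"array"},"gripper":{"type":"number"}},"required":["increments"]}

```bash
ls; mkdir -p pics
cat > h.py <<'E'
import sys; sys.path.insert(0,'.')
import numpy as np, cv2, pickle
from bench import ctrl
def cap(n,save=None):
    c=ctrl.capture(n)
    if save: cv2.imwrite('pics/%s.png'%save,c['image'])
    return c
def K(c): return np.array([[c['fx'],0,c['cx']],[0,c['fy'],c['cy']],[0,0,1.]])
def ray(c,px):
    u=cv2.undistortPoints(np.array([[px]],float),K(c),np.array(c['dist_coeffs'],float))[0,0]
    T=np.array(c['camera_from_world']);R=T[:3,:3];t=T[:3,3]
    o=-R.T@t; d=R.T@np.array([u[0],u[1],1]); return o,d/np.linalg.norm(d)
def plane(c,px,z):
    o,d=ray(c,px); return o+d*(z-o[2])/d[2]
def proj(c,P):
    T=np.array(c['camera_from_world']);P=np.atleast_2d(np.array(P,float))
    r=cv2.Rodrigues(T[:3,:3])[0]
    return cv2.projectPoints(P.reshape(-1,1,3),r,T[:3,3],K(c),np.array(c['dist_coeffs'],float))[0][:,0]
def st():
    s=ctrl.get_state()
    print('t',s['time_s'],'pos',np.round(s['tool_pos'],4),'F',np.round(s['wrist_force'],1),'w',round(s['grip_width']*94,1))
    print(np.round(np.array(s['tool_rot']),3).tolist(),'q',np.round(s['q'],3)); return s
E
python3 - <<'E'
from h import *
st()
for n in ['scene','side','wrist']:
    c=cap(n,n+'0'); pickle.dump(c,open(n+'0.pkl','wb'))
    T=np.array(c['camera_from_world']);print(n,-T[:3,:3].T@T[:3,3],T[2,:3],c['fx'],c['dist_coeffs'])
E
```

```text
pics
t 0.0 pos [ 0.1894 -0.5161  0.2049] F [-0.  -0.2 -0.9] w 94.1
[[0.939, 0.345, -0.0], [0.345, -0.939, 0.001], [0.0, -0.001, -1.0]] q [-1.286  0.3    1.522  0.     1.321 -0.067]
scene [0.165489   0.82726556 0.89206276] [ 0.36745438 -0.71065949 -0.5999503 ] 454.75450992097745 [-0.07111575  0.          0.          0.          0.        ]
side [0.52634362 0.68249932 0.80291498] [ 0.09838649 -0.73328331 -0.67276719] 436.5477604071406 [0.03611304 0.         0.         0.         0.        ]
wrist [ 0.25335923 -0.49295843  0.38313203] [-0.21980488 -0.07939295 -0.97230786] 295.1932192275801 [-0.05661517  0.          0.          0.          0.        ]
```

View pics/scene0.png

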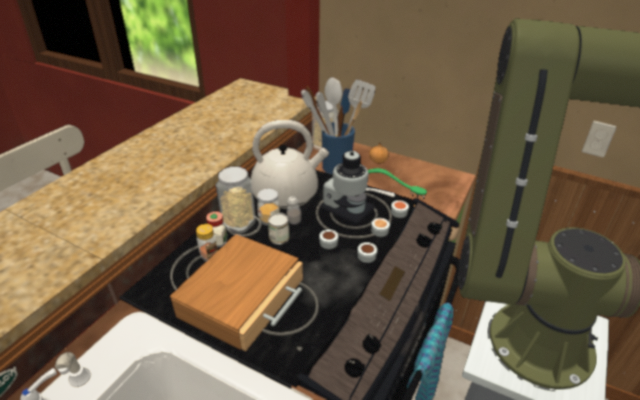

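View pics/side0.png

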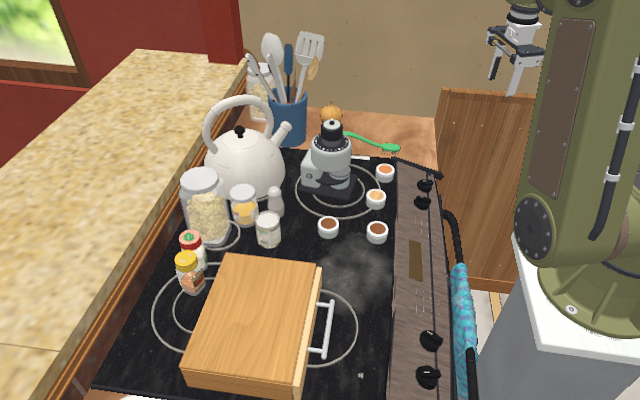

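View pics/wrist0.png

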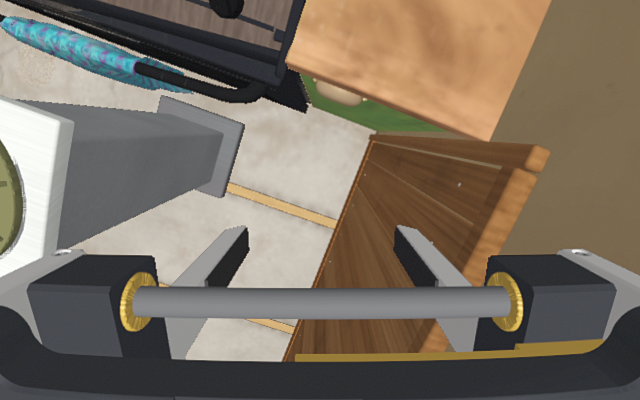

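Run:
```python
from h import *
c=pickle.load(open('side0.pkl','rb'));im=c['image']
a=im[110:260,280:420];cv2.imwrite('pics/z1.png',cv2.resize(a,None,fx=5,fy=5,interpolation=cv2.INTER_CUBIC)[:600,:700]) 
a=im[240:400,170:370];cv2.imwrite('pics/z2.png',cv2.resize(a,None,fx=3.5,fy=3.5,interpolation=cv2.INTER_CUBIC))
c=pickle.load(open('scene0.pkl','rb'));im=c['image']
a=im[140:290,300:450];cv2.imwrite('pics/z3.png',cv2.resize(a,None,fx=4,fy=4,interpolation=cv2.INTER_CUBIC))
```

```text
(no output)
```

View pics/z1.png

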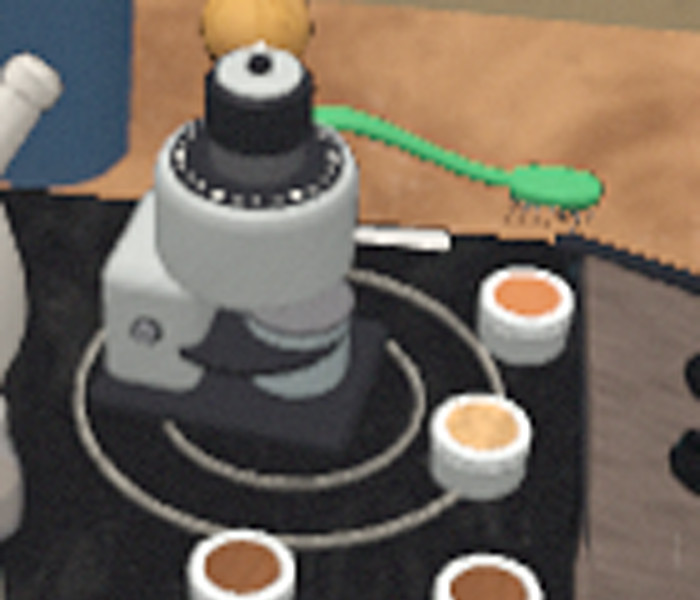

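View pics/z2.png

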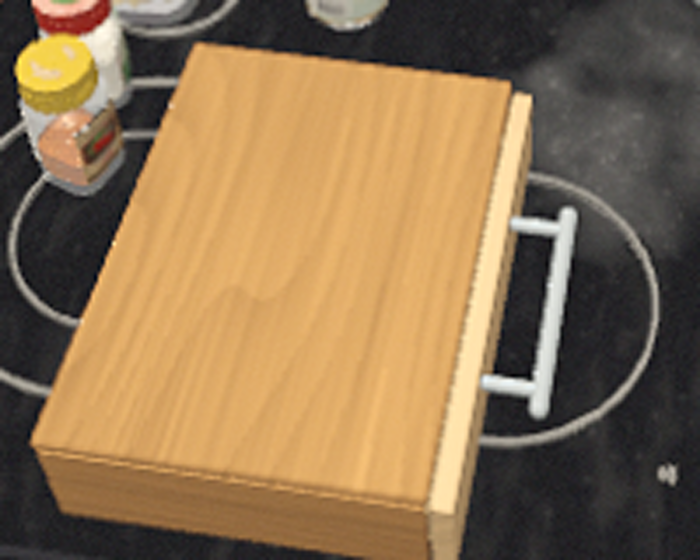

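View pics/z3.png

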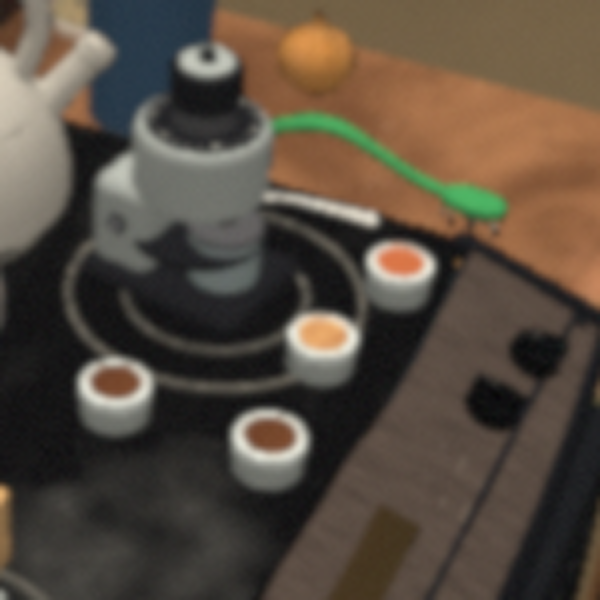

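Run:
```python
from h import *
s=pickle.load(open('side0.pkl','rb'));q=pickle.load(open('scene0.pkl','rb'))
f=lambda x,y,o,k:(o[0]+(x+.5)/k-.5,o[1]+(y+.5)/k-.5)
A=lambda x,y:f(x,y,(280,110),5)
B=lambda x,y:f(x,y,(170,240),3.5)
C=lambda x,y:f(x,y,(300,140),4)
for n,a,b in [('A',(528,297),(401,263)),('B',(480,427),(323,335)),('C',(242,568),(116,382)),('D',(489,590),(270,436))]:
    print(n,plane(s,A(*a),.03).round(4),plane(q,C(*b),.03).round(4))
print('knob',plane(s,A(260,62),.211).round(4),plane(q,C(208,54),.211).round(4))
print('cap',plane(s,A(260,73),.203).round(4))
h=[plane(s,B(*p),.048) for p in [(568,213),(539,410)]];print('handle',np.round(h,4),np.linalg.norm(h[0]-h[1]),np.mean(h,0))
k=[plane(s,B(*p),.076) for p in [(197,43),(510,80),(425,500),(35,442)]];print(np.round(k,4))
for i in range(4):
    d=k[(i+1)%4]-k[i];print(np.linalg.norm(d),np.degrees(np.arctan2(d[1],d[0])))
print(np.mean(k,0))
for n,p in [('salt',(276,212)),('tin?',(268,240)),]:print(n,plane(s,p,0))
for p in [(580,240),(590,590)]: print(plane(s,A(*p),0))
```

```text
A [ 0.4807 -0.3151  0.03  ] [ 0.4829 -0.3132  0.03  ]
B [ 0.5014 -0.1988  0.03  ] [ 0.5027 -0.1983  0.03  ]
C [ 0.6122 -0.074   0.03  ] [ 0.6141 -0.0742  0.03  ]
D [ 0.4901 -0.0786  0.03  ] [ 0.4923 -0.0752  0.03  ]
knob [ 0.6317 -0.2493  0.211 ] [ 0.6325 -0.2481  0.211 ]
cap [ 0.6318 -0.2518  0.203 ]
handle [[0.572  0.1615 0.048 ]
 [0.5712 0.2845 0.048 ]] 0.12299463603992253 [0.57160615 0.22304304 0.048     ]
[[0.8139 0.0931 0.076 ]
 [0.6176 0.0916 0.076 ]
 [0.6172 0.3529 0.076 ]
 [0.8125 0.353  0.076 ]]
0.1962679753852837 -179.56274067582075
0.2613149520683301 90.10461427798282
0.1953101935099979 0.026123856715954318
0.2599096701376023 -89.68493583249158
[0.71530157 0.22262407 0.076     ]
salt [ 0.75675629 -0.12234786  0.        ]
tin? [ 0.75391521 -0.02198968  0.        ]
[ 0.44975985 -0.41551648  0.        ]
[ 0.43769921 -0.1165544   0.        ]
```

Emit:
drive_tool(
  increments=[
    [[0,0,-10,0,0,-7],[0,0,-10,0,0,-7],[0,0,-10,0,0,-7],[0,0,-10,0,0,-7],[0,0,-10,0,0,-7],[0,0,-10,0,0,-7],[0,0,-10,0,0,-7],[0,0,-10,0,0,-7],[0,0,-10,0,0,-7],[0,0,0,0,0,-7],[0,0,0,0,0,0]],
  ],
)

```text
time_s: 1.25
tool_pos: [0.1895, -0.5163, 0.2954]
tool_rot: [[-0.005, 1.0, -0.0], [1.0, 0.005, 0.0], [0.0, -0.0, -1.0]]
wrist_force: [0.2, 0.7, -0.8]
grip_width: 1.002
```

Emit:
drive_tool(
  increments=[
    [[15.6,26,0,0,0,0],[15.6,26,0,0,0,0],[15.6,26,0,0,0,0],[15.6,26,0,0,0,0],[15.6,26,0,0,0,0],[15.6,26,0,0,0,0],[15.6,26,0,0,0,0],[15.6,26,0,0,0,0],[15.6,26,0,0,0,0],[15.6,26,0,0,0,0],[15.6,26,0,0,0,0],[15.6,26,0,0,0,0],[15.6,26,0,0,0,0],[15.6,26,0,0,0,0],[15.6,26,0,0,0,0],[15.6,26,0,0,0,0],[15.6,26,0,0,0,0],[0,0,0,0,0,0],[0,0,0,0,0,0]],
  ],
)

```text
time_s: 3.15
tool_pos: [0.6308, -0.2497, 0.2945]
tool_rot: [[-0.001, 1.0, -0.001], [1.0, 0.001, 0.0], [0.0, -0.001, -1.0]]
wrist_force: [0.6, 0.5, 1.5]
grip_width: 1.004
```

Run:
```python
from h import *
st()
for n in ['wrist','side']:
    c=cap(n,n+'1'); pickle.dump(c,open(n+'1.pkl','wb'))
print(proj(pickle.load(open('wrist1.pkl','rb')),[[.632,-.2505,.211],[.632,-.2505,.150]]))
a=c['image'][110:260,280:420];cv2.imwrite('pics/z4.png',cv2.resize(a,None,fx=5,fy=5,interpolation=cv2.INTER_CUBIC)[:600,:700])
```

```text
t 3.15 pos [ 0.6308 -0.2497  0.2945] F [0.6 0.5 1.5] w 94.3
[[-0.001, 1.0, -0.001], [1.0, 0.001, 0.0], [0.0, -0.001, -1.0]] q [-0.431  0.569  0.94  -0.     1.634 -0.432]
[[321.88377261 207.79077079]
 [321.7759716  193.97727834]]
```

View pics/wrist1.png

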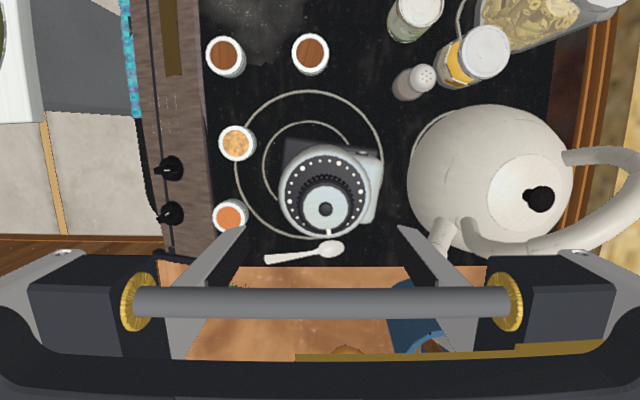

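View pics/side1.png

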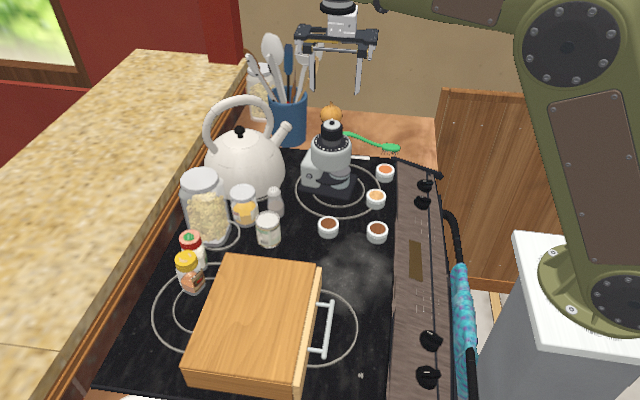

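```bash
cat >> h.py <<'E'
def tri(c1,p1,c2,p2):
    o1,d1=ray(c1,p1);o2,d2=ray(c2,p2)
    s=np.linalg.lstsq(np.stack([d1,-d2],1),o2-o1,rcond=None)[0]
    a=o1+s[0]*d1;b=o2+s[1]*d2
    return (a+b)/2,np.linalg.norm(a-b)
E
python3 - <<'E'
from h import *
w=pickle.load(open('wrist1.pkl','rb'));s=pickle.load(open('side1.pkl','rb'))
im=w['image'];cv2.imwrite('pics/z5.png',cv2.resize(im[130:270,250:400],None,fx=4,fy=4,interpolation=cv2.INTER_CUBIC))
print('knob',plane(w,(326,209),.211),tri(w,(326,209),s,(331.8,122)))
print('kettle knob',tri(w,(540,198),s,(239,131)),'spout',tri(w,(437,222),s,(287,127)))
print('handle top',tri(w,(600,240),s,(237,97)))
for p in [(224,55),(310,52),(236,142),(229,216)]:print(plane(w,p,.03))
E
```

```text
knob [ 0.63577828 -0.2516374   0.211     ] (array([ 0.63369574, -0.25247363,  0.20886136]), np.float64(0.0042715797406150495))
kettle knob (array([ 0.87849966, -0.25264857,  0.15569397]), np.float64(0.003050141399599746)) spout (array([ 0.75546307, -0.27766818,  0.16602571]), np.float64(0.005356450219316893))
handle top (array([ 0.87700309, -0.27137696,  0.24341252]), np.float64(0.0017545374701740208))
[ 0.49442398 -0.07656723  0.03      ]
[ 0.61531954 -0.0736209   0.03      ]
[ 0.5050152  -0.19748157  0.03      ]
[ 0.48673683 -0.31152788  0.03      ]
```

View pics/z5.png

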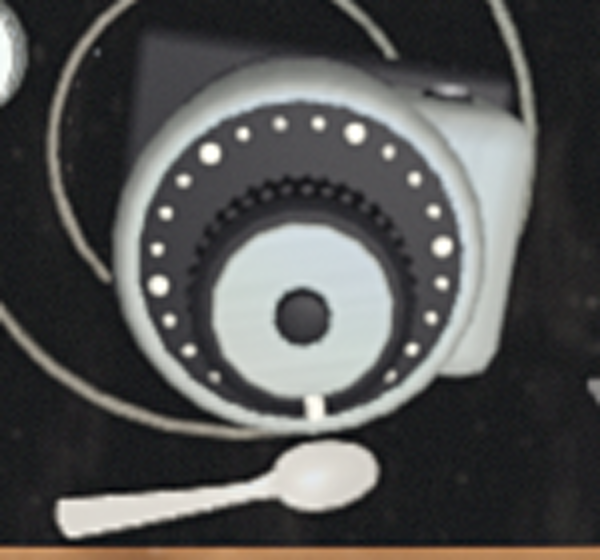

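Emit:
drive_tool(
  increments=[
    [[-1,2.7,10,0,0,0],[0,0,20,0,0,0],[0,0,20,0,0,0],[0,0,20,0,0,0],[0,0,20,0,0,0],[0,0,20,0,0,0],[0,0,16,0,0,0],[0,0,0,0,0,0],[0,0,0,0,0,0]],
  ],
)

```text
time_s: 4.15
tool_pos: [0.6333, -0.2513, 0.1697]
tool_rot: [[-0.002, 1.0, 0.0], [1.0, 0.002, -0.0], [-0.0, 0.0, -1.0]]
wrist_force: [-0.8, -0.7, 0.7]
grip_width: 1.001
```

Emit:
drive_tool(
  increments=[
    [[0,0,0,0,0,0],[0,0,0,0,0,0],[0,0,0,0,0,0],[0,0,0,0,0,0],[0,0,0,0,0,0],[0,0,0,0,0,0],[0,0,0,0,0,0],[0,0,0,0,0,0]],
  ],
  gripper=40,
)

```text
time_s: 4.95
tool_pos: [0.6344, -0.2509, 0.1697]
tool_rot: [[-0.003, 1.0, 0.003], [1.0, 0.003, -0.001], [-0.001, 0.003, -1.0]]
wrist_force: [9.3, -0.8, -1.1]
grip_width: 0.58
```

Run:
```python
from h import *
s=st();print(s['ft_torque'])
for n in ['wrist','side']:
    c=cap(n,n+'2'); pickle.dump(c,open(n+'2.pkl','wb'))
```

```text
t 4.95 pos [ 0.6344 -0.2509  0.1697] F [ 9.3 -0.8 -1.1] w 54.5
[[-0.003, 1.0, 0.003], [1.0, 0.003, -0.001], [-0.001, 0.003, -1.0]] q [-4.300e-01  6.270e-01  1.134e+00  1.000e-03  1.379e+00 -4.340e-01]
[-0.23463109 -1.31440108  0.0170368 ]
```

View pics/wrist2.png

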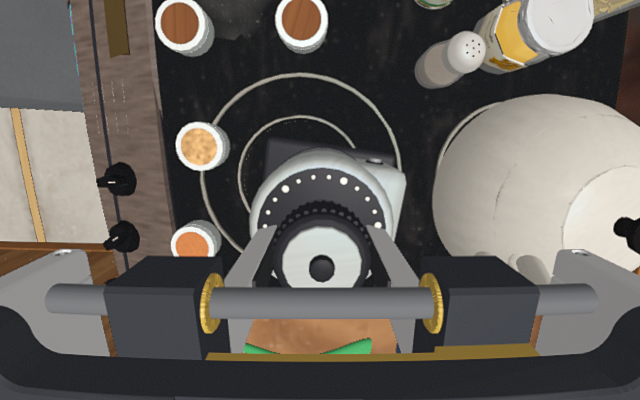

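Emit:
drive_tool(
  increments=[
    [[0,1.5,0,0,0,0],[0,0,0,0,0,4],[0,0,0,0,0,4],[0,0,0,0,0,4],[0,0,0,0,0,4],[0,0,0,0,0,4],[0,0,0,0,0,4],[0,0,0,0,0,4],[0,0,0,0,0,4],[0,0,0,0,0,4],[0,0,0,0,0,0]],
  ],
)

```text
time_s: 6.15
tool_pos: [0.6357, -0.2513, 0.1697]
tool_rot: [[0.588, 0.809, 0.002], [0.809, -0.588, -0.001], [0.0, 0.002, -1.0]]
wrist_force: [6.7, -3.5, 0.0]
grip_width: 0.578
```

Run:
```python
from h import *
s=st();print(s['ft_torque'])
for n in ['wrist','side']:
    c=cap(n,n+'3'); pickle.dump(c,open(n+'3.pkl','wb'))
a=c['image'][90:200,280:420];cv2.imwrite('pics/z6.png',cv2.resize(a,None,fx=5,fy=5,interpolation=cv2.INTER_CUBIC))
```

```text
t 6.15 pos [ 0.6357 -0.2513  0.1697] F [ 6.7 -3.5  0. ] w 54.3
[[0.588, 0.809, 0.002], [0.809, -0.588, -0.001], [0.0, 0.002, -1.0]] q [-0.43   0.63   1.128  0.     1.381  0.198]
[-0.40437958 -0.95364232 -0.03627959]
```

View pics/wrist3.png

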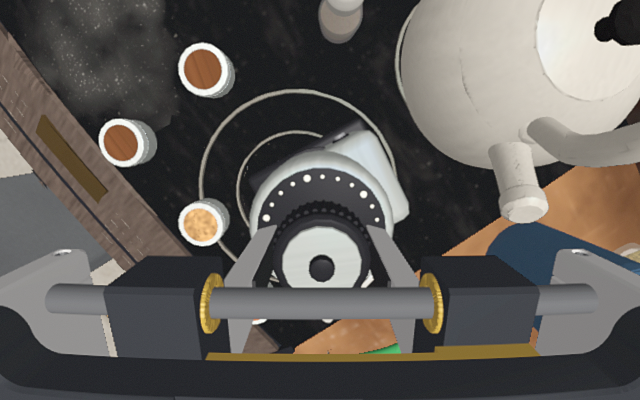

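View pics/z6.png

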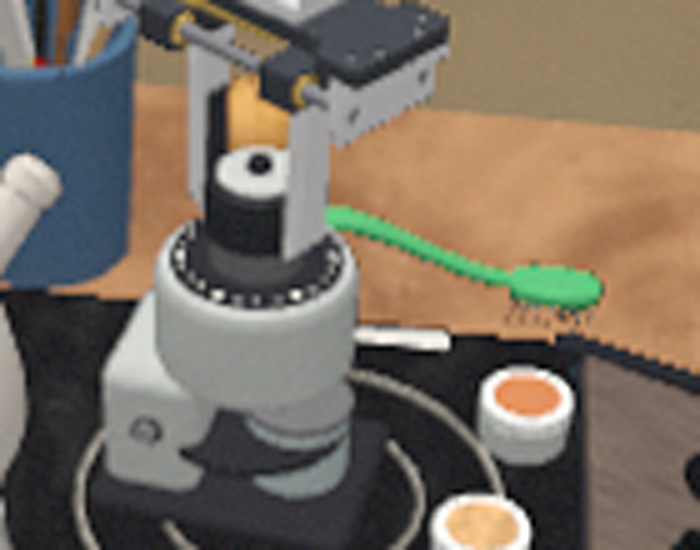

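Emit:
drive_tool(
  increments=[
    [[0,0,0,0,0,4],[0,0,0,0,0,4],[0,0,0,0,0,4],[0,0,0,0,0,4],[0,0,0,0,0,4],[0,0,0,0,0,4],[0,0,0,0,0,4],[0,0,0,0,0,4],[0,0,0,0,0,4],[0,0,0,0,0,4],[0,0,0,0,0,0]],
  ],
)

```text
time_s: 7.35
tool_pos: [0.6364, -0.2523, 0.1697]
tool_rot: [[0.97, 0.242, 0.004], [0.242, -0.97, -0.003], [0.004, 0.004, -1.0]]
wrist_force: [13.2, -10.2, -4.8]
grip_width: 0.579
```

Run:
```python
from h import *
s=st();print(s['ft_torque'])
for n in ['wrist','side']:
    c=cap(n,n+'4'); pickle.dump(c,open(n+'4.pkl','wb'))
a=c['image'][90:200,280:420];cv2.imwrite('pics/z7.png',cv2.resize(a,None,fx=5,fy=5,interpolation=cv2.INTER_CUBIC))
```

```text
t 7.35 pos [ 0.6364 -0.2523  0.1697] F [ 13.2 -10.2  -4.8] w 54.4
[[0.97, 0.242, 0.004], [0.242, -0.97, -0.003], [0.004, 0.004, -1.0]] q [-4.310e-01  6.310e-01  1.127e+00 -1.000e-03  1.378e+00  8.960e-01]
[-1.61765013 -2.3866245   0.09908524]
```

View pics/z7.png

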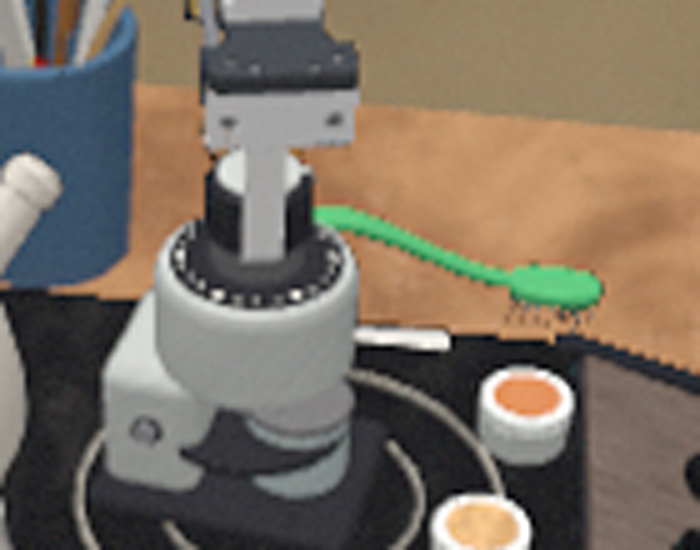

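Emit:
drive_tool(
  increments=[
    [[0.7,1.2,0,0,0,4],[0,0,0,0,0,4],[0,0,0,0,0,4],[0,0,0,0,0,4],[0,0,0,0,0,4],[0,0,0,0,0,0]],
  ],
)

```text
time_s: 8.05
tool_pos: [0.6363, -0.2532, 0.1699]
tool_rot: [[0.995, -0.104, 0.002], [-0.104, -0.995, -0.003], [0.002, 0.002, -1.0]]
wrist_force: [2.7, -7.9, -0.9]
grip_width: 0.576
```

Run:
```python
from h import *
s=st();print(s['ft_torque'])
for n in ['wrist','side']:
    c=cap(n,n+'5'); pickle.dump(c,open(n+'5.pkl','wb'))
a=c['image'][90:200,280:420];cv2.imwrite('pics/z8.png',cv2.resize(a,None,fx=5,fy=5,interpolation=cv2.INTER_CUBIC))
```

```text
t 8.05 pos [ 0.6363 -0.2532  0.1699] F [ 2.7 -7.9 -0.9] w 54.1
[[0.995, -0.104, 0.002], [-0.104, -0.995, -0.003], [0.002, 0.002, -1.0]] q [-0.431  0.633  1.123 -0.002  1.383  1.244]
[-1.47602976 -0.6627814   0.47686687]
```

View pics/wrist5.png

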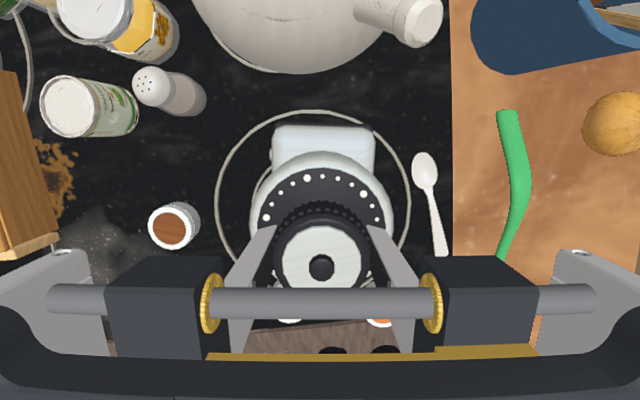

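Emit:
drive_tool(
  increments=[
    [[0,0,0,0,0,3],[0,0,0,0,0,3],[0,0,0,0,0,0]],
  ],
)

```text
time_s: 8.45
tool_pos: [0.6359, -0.2532, 0.17]
tool_rot: [[0.978, -0.207, 0.001], [-0.207, -0.978, -0.002], [0.001, 0.002, -1.0]]
wrist_force: [-0.3, -7.5, 1.9]
grip_width: 0.579
```

Run:
```python
from h import *
s=st();print(s['ft_torque'],s['tau'])
```

```text
t 8.45 pos [ 0.6359 -0.2532  0.17  ] F [-0.3 -7.5  1.9] w 54.5
[[0.978, -0.207, 0.001], [-0.207, -0.978, -0.002], [0.001, 0.002, -1.0]] q [-0.432  0.633  1.124 -0.002  1.384  1.348]
[-1.34625389  0.14592519  0.35524974] [  4.48924318 -70.4197669  -34.35323954   1.8309503    0.55560317
   1.16577085]
```

Emit:
drive_tool(
  increments=[
    [[0,0,0,0,0,4],[0,0,0,0,0,4],[0,0,0,0,0,0]],
  ],
)

```text
time_s: 8.75
tool_pos: [0.6359, -0.2534, 0.1701]
tool_rot: [[0.94, -0.342, 0.001], [-0.342, -0.94, -0.003], [0.002, 0.002, -1.0]]
wrist_force: [-0.9, -8.3, 3.0]
grip_width: 0.577
```

Run:
```python
from h import *
s=st();print(s['ft_torque'],s['tau'])
```

```text
t 8.75 pos [ 0.6359 -0.2534  0.1701] F [-0.9 -8.3  3. ] w 54.3
[[0.94, -0.342, 0.001], [-0.342, -0.94, -0.003], [0.002, 0.002, -1.0]] q [-0.432  0.633  1.123 -0.002  1.384  1.489]
[-1.44912962  0.19009197 -0.10456325] [  5.57370186 -69.91468906 -34.09260035   1.9341702    0.51589178
   0.96448179]
```

Emit:
drive_tool(
  increments=[
    [[0,0,0,0,0,4],[0,0,0,0,0,4],[0,0,0,0,0,0]],
  ],
)

```text
time_s: 9.05
tool_pos: [0.6358, -0.2536, 0.1702]
tool_rot: [[0.883, -0.47, 0.001], [-0.47, -0.883, -0.003], [0.002, 0.002, -1.0]]
wrist_force: [-1.0, -9.1, 3.3]
grip_width: 0.575
```

Run:
```python
from h import *
s=st();print(s['ft_torque'],s['tau'])
for n in ['wrist','side','scene']:
    c=cap(n,n+'6'); pickle.dump(c,open(n+'6.pkl','wb'))
a=pickle.load(open('side6.pkl','rb'))['image'][90:200,280:420];cv2.imwrite('pics/z8.png',cv2.resize(a,None,fx=5,fy=5,interpolation=cv2.INTER_CUBIC))
```

```text
t 9.05 pos [ 0.6358 -0.2536  0.1702] F [-1.  -9.1  3.3] w 54.1
[[0.883, -0.47, 0.001], [-0.47, -0.883, -0.003], [0.002, 0.002, -1.0]] q [-0.432  0.632  1.123 -0.002  1.384  1.628]
[-1.68259611  0.21273344  0.20417376] [  5.88274151 -69.6823597  -33.81722331   2.27335498   0.59530266
   1.35185681]
```

View pics/z8.png

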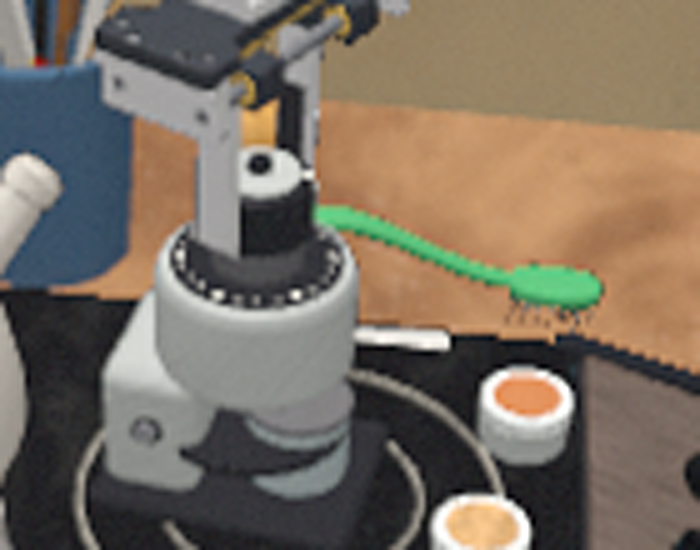

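View pics/wrist6.png

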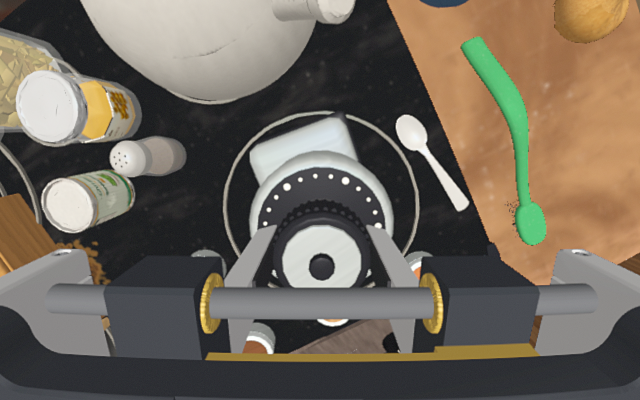

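```bash
cat >> h.py <<'E'
def markaz(c,px,ctr=(.635,-.252),z=.200):
    p=plane(c,px,z); d=p[:2]-np.array(ctr); return np.degrees(np.arctan2(d[1],d[0])),np.linalg.norm(d),p
E
python3 - <<'E'
from h import *
s=pickle.load(open('side6.pkl','rb'));w=pickle.load(open('wrist1.pkl','rb'));s0=pickle.load(open('side0.pkl','rb'))
f=lambda x,y,o,k:(o[0]+(x+.5)/k-.5,o[1]+(y+.5)/k-.5)
print(markaz(s,f(308,175,(280,90),5)))
print(markaz(w,f(315,407,(250,130),4)), plane(w,f(302,317,(250,130),4),.211))
print(markaz(s0,f(260,46,(280,110),5)))
# predicted
for az in range(120,241,20):
    a=np.radians(az);P=[.635+.029*np.cos(a),-.252+.029*np.sin(a),.2]
    p=proj(s,P)[0];print(az,((p-[280,90])*5).round(0))
E
```

```text
(np.float64(-165.8406993190339), np.float64(0.027690352404148594), array([ 0.6081509 , -0.25877358,  0.2       ]))
(np.float64(-82.24423015694691), np.float64(0.025335109073886645), array([ 0.63841899, -0.27710335,  0.2       ])) [ 0.63497515 -0.25152066  0.211     ]
(np.float64(-88.77317146380422), np.float64(0.02965924513169531), array([ 0.63563502, -0.28165245,  0.2       ]))
120 [274. 205.]
140 [291. 200.]
160 [303. 191.]
180 [309. 181.]
200 [308. 170.]
220 [300. 160.]
240 [286. 151.]
```

Emit:
drive_tool(
  increments=[
    [[0,0,0,0,0,4],[0,0,0,0,0,4],[0,0,0,0,0,4],[0,0,0,0,0,4],[0,0,0,0,0,0]],
  ],
)

```text
time_s: 9.7
tool_pos: [0.6354, -0.2537, 0.1702]
tool_rot: [[0.719, -0.695, -0.0], [-0.695, -0.719, -0.003], [0.002, 0.002, -1.0]]
wrist_force: [-5.6, -7.3, 4.6]
grip_width: 0.581
```

Run:
```python
from h import *
s=st();print(s['ft_torque'],s['tau'])
for n in ['side','scene']:
    c=cap(n,n+'7'); pickle.dump(c,open(n+'7.pkl','wb'))
a=np.hstack([cv2.resize(pickle.load(open('side%d.pkl'%i,'rb'))['image'][105:165,305:365],None,fx=6,fy=6,interpolation=cv2.INTER_CUBIC) for i in (6,7)]);cv2.imwrite('pics/z9.png',a)
```

```text
t 9.7 pos [ 0.6354 -0.2537  0.1702] F [-5.6 -7.3  4.6] w 54.6
[[0.719, -0.695, -0.0], [-0.695, -0.719, -0.003], [0.002, 0.002, -1.0]] q [-0.432  0.632  1.124 -0.003  1.385  1.908]
[-1.52361996  1.04430275 -0.04925727] [  6.97805643 -68.47404957 -34.63019371   2.5262817   -0.51572638
   0.98384477]
```

View pics/z9.png

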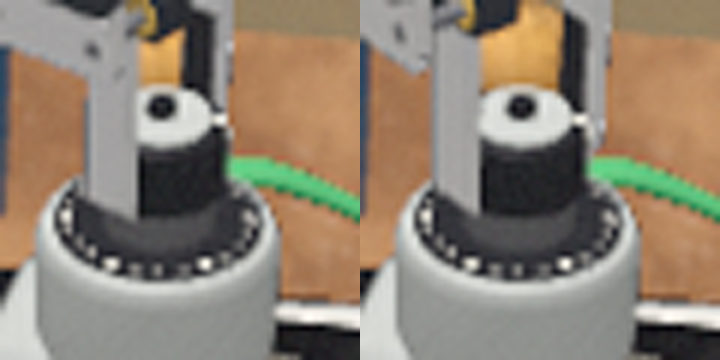

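Emit:
drive_tool(
  increments=[
    [[0,0,0,0,0,0],[0,0,0,0,0,0],[0,0,0,0,0,0],[0,0,0,0,0,0],[0,0,0,0,0,-5],[0,0,0,0,0,-5],[0,0,0,0,0,-5],[0,0,0,0,0,-5],[0,0,0,0,0,-5],[0,0,0,0,0,-5],[0,0,0,0,0,-5],[0,0,0,0,0,-5],[0,0,0,0,0,-5],[0,0,0,0,0,-5],[0,0,0,0,0,-5],[0,0,0,0,0,-5],[0,0,0,0,0,0]],
  ],
  gripper=75,
)

```text
time_s: 11.5
tool_pos: [0.636, -0.2517, 0.1694]
tool_rot: [[0.96, 0.28, -0.0], [0.28, -0.96, 0.0], [-0.0, -0.0, -1.0]]
wrist_force: [-0.1, -0.6, 0.7]
grip_width: 0.801
```

Run:
```python
from h import *
s=st();print(s['ft_torque'],s['tau'])
for n in ['side','scene','wrist']:
    c=cap(n,n+'8'); pickle.dump(c,open(n+'8.pkl','wb'))
a=np.hstack([cv2.resize(pickle.load(open('side%d.pkl'%i,'rb'))['image'][105:165,305:365],None,fx=6,fy=6,interpolation=cv2.INTER_CUBIC) for i in (7,8)]);cv2.imwrite('pics/z10.png',a)
```

```text
t 11.5 pos [ 0.636  -0.2517  0.1694] F [-0.1 -0.6  0.7] w 75.3
[[0.96, 0.28, -0.0], [0.28, -0.96, 0.0], [-0.0, -0.0, -1.0]] q [-0.43   0.633  1.124  0.     1.384  0.857]
[0.00838783 0.0343085  0.02826954] [-1.80640892e-02 -7.18883872e+01 -3.60877061e+01  5.93902823e-02
 -4.16612439e-02 -1.65519599e+00]
```

View pics/z10.png

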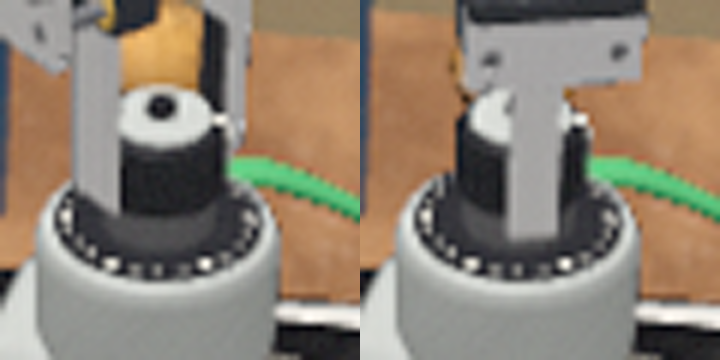

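View pics/wrist8.png

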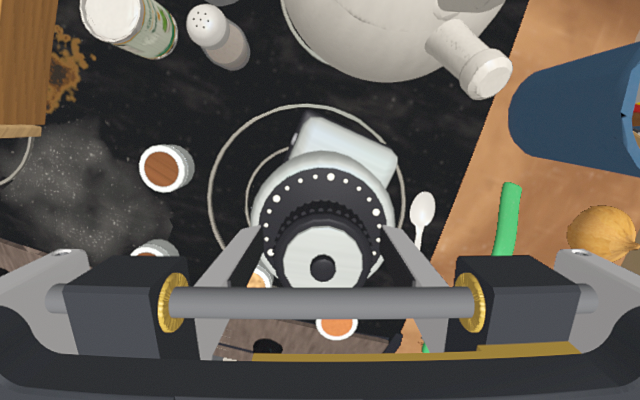

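Emit:
drive_tool(
  increments=[
    [[0,0,0,0,0,0],[0,0,0,0,0,0],[0,0,0,0,0,0],[0,0,0,0,0,0],[0,0,0,0,0,0],[0,0,0,0,0,0],[0,0,0,0,0,4],[0,0,0,0,0,4],[0,0,0,0,0,4],[0,0,0,0,0,4]],
  ],
  gripper=0,
)

```text
time_s: 12.65
tool_pos: [0.6364, -0.2529, 0.1699]
tool_rot: [[1.0, 0.0, 0.002], [0.0, -1.0, -0.002], [0.002, 0.002, -1.0]]
wrist_force: [5.6, -8.7, -0.2]
grip_width: 0.576
```

Run:
```python
from h import *
s=st();print(s['ft_torque'],s['tau'])
```

```text
t 12.65 pos [ 0.6364 -0.2529  0.1699] F [ 5.6 -8.7 -0.2] w 54.1
[[1.0, 0.0, 0.002], [0.0, -1.0, -0.002], [0.002, 0.002, -1.0]] q [-4.310e-01  6.330e-01  1.124e+00 -1.000e-03  1.383e+00  1.140e+00]
[-1.37676648 -1.0434042   1.06292716] [  3.07810128 -71.57321692 -33.3699739    1.60243481   1.77600056
  -0.4733876 ]
```

Emit:
drive_tool(
  increments=[
    [[0,0,0,0,0,4],[0,0,0,0,0,4],[0,0,0,0,0,4],[0,0,0,0,0,4],[0,0,0,0,0,4],[0,0,0,0,0,0],[0,0,0,0,0,0]],
  ],
)

```text
time_s: 13.35
tool_pos: [0.6359, -0.2534, 0.1703]
tool_rot: [[0.94, -0.341, 0.001], [-0.341, -0.94, -0.003], [0.002, 0.002, -1.0]]
wrist_force: [-1.8, -7.4, 2.6]
grip_width: 0.578
```

Run:
```python
from h import *
s=st();print(s['ft_torque'],s['tau'])
for n in ['side','scene','wrist']:
    c=cap(n,n+'9'); pickle.dump(c,open(n+'9.pkl','wb'))
a=np.hstack([cv2.resize(pickle.load(open('side%d.pkl'%i,'rb'))['image'][105:165,305:365],None,fx=6,fy=6,interpolation=cv2.INTER_CUBIC) for i in (8,9)]);cv2.imwrite('pics/z11.png',a)
```

```text
t 13.35 pos [ 0.6359 -0.2534  0.1703] F [-1.8 -7.4  2.6] w 54.4
[[0.94, -0.341, 0.001], [-0.341, -0.94, -0.003], [0.002, 0.002, -1.0]] q [-0.432  0.632  1.124 -0.002  1.384  1.487]
[-1.51743506  0.21086272 -0.07551281] [ 5.68462551e+00 -6.94976664e+01 -3.38414812e+01  2.05838665e+00
  5.32066394e-01  3.72137607e-02]
```

View pics/z11.png

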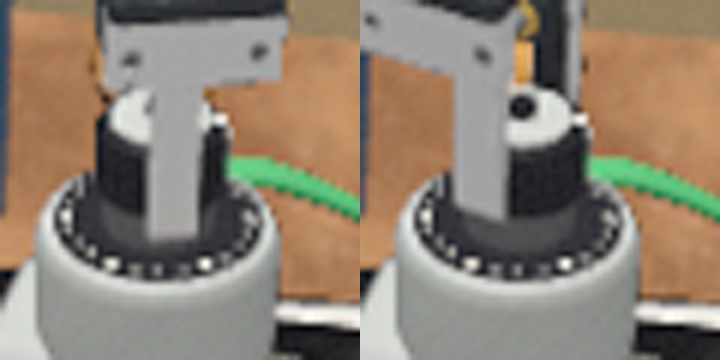

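Emit:
drive_tool(
  increments=[
    [[0,0,0,0,0,-4],[0,0,0,0,0,-4],[0,0,0,0,0,-4],[0,0,0,0,0,-4],[0,0,0,0,0,-4],[0,0,0,0,0,-4],[0,0,0,0,0,-4],[0,0,0,0,0,-4],[0,0,0,0,0,-4],[0,0,0,0,0,-4],[0,0,0,0,0,-4],[0,0,0,0,0,-4],[0,0,0,0,0,-4],[0,0,0,0,0,-4],[0,0,0,0,0,-4],[0,0,0,0,0,-1],[0,0,0,0,0,0]],
  ],
)

```text
time_s: 15.2
tool_pos: [0.6357, -0.2521, 0.1702]
tool_rot: [[0.753, 0.658, -0.0], [0.658, -0.753, -0.0], [-0.0, 0.0, -1.0]]
wrist_force: [-4.3, -0.7, 6.1]
grip_width: 0.58
```

Emit:
drive_tool(
  increments=[
    [[0,0,0,0,0,0],[0,0,0,0,0,0],[0,0,0,0,0,0],[0,0,0,0,0,0],[0,0,-20,0,0,0],[0,0,-30,0,0,0],[0,0,-30,0,0,0],[0,0,-30,0,0,0],[0,0,-15,0,0,-6],[0,0,0,0,0,-6],[0,0,0,0,0,-6],[0,0,0,0,0,-6],[0,0,0,0,0,-6],[0,0,0,0,0,-6],[0,0,0,0,0,-6],[0,0,0,0,0,-6],[0,0,0,0,0,0]],
  ],
  gripper=80,
)

```text
time_s: 16.9
tool_pos: [0.636, -0.2518, 0.2943]
tool_rot: [[0.013, 1.0, -0.0], [1.0, -0.013, 0.0], [0.0, -0.0, -1.0]]
wrist_force: [0.5, 0.7, -0.3]
grip_width: 0.85
```

Run:
```python
from h import *
s=st()
for n in ['side','wrist']:
    c=cap(n,n+'10'); pickle.dump(c,open(n+'10.pkl','wb'))
x,y=proj(c,[.635,-.252,.2])[0].astype(int);print(x,y)
a=c['image'][y-75:y+75,x-75:x+75]
cv2.imwrite('pics/z12.png',cv2.resize(a,None,fx=4,fy=4,interpolation=cv2.INTER_CUBIC))
```

```text
t 16.9 pos [ 0.636  -0.2518  0.2943] F [ 0.5  0.7 -0.3] w 79.9
[[0.013, 1.0, -0.0], [1.0, -0.013, 0.0], [0.0, -0.0, -1.0]] q [-0.431  0.584  0.918  0.     1.64  -0.418]
319 204
```

View pics/z12.png

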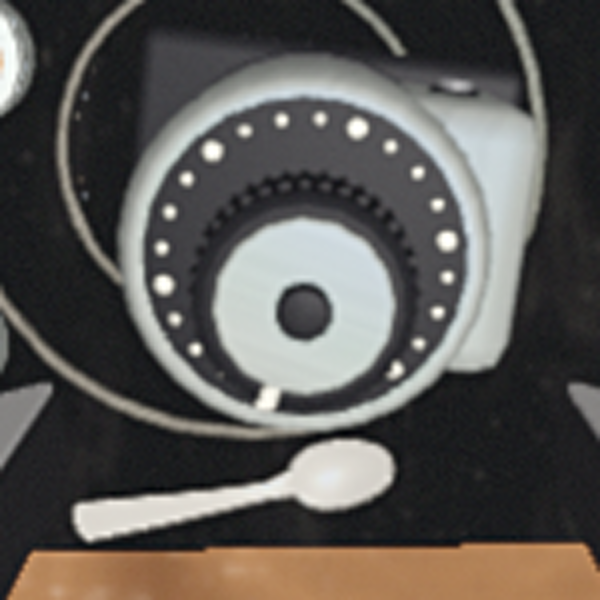

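Run:
```python
from h import *
f=lambda x,y,o,k:np.array((o[0]+(x+.5)/k-.5,o[1]+(y+.5)/k-.5))
W1=pickle.load(open('wrist1.pkl','rb'));W2=pickle.load(open('wrist10.pkl','rb'));S=pickle.load(open('side7.pkl','rb'))
def blob(c,cx,cy,r=7):
    x0,y0=int(cx-r),int(cy-r);im=c['image'][y0:y0+2*r,x0:x0+2*r].astype(float).min(2)
    m=np.clip(im-130,0,None);ys,xs=np.mgrid[0:2*r,0:2*r];return np.array([x0+(m*xs).sum()/m.sum(),y0+(m*ys).sum()/m.sum()])
def go(c,mark,knob,zm):
    k=plane(c,knob,.211)[:2];p=plane(c,mark,zm)[:2];d=p-k;return np.degrees(np.arctan2(d[1],d[0])),np.linalg.norm(d),k
for zm in(.197,.201,.203):
    print(go(W1,f(315,407,(250,130),4),f(302,317,(250,130),4),zm),go(W2,f(268,398,(244,129),4),f(303,311,(244,129),4),zm),
     go(S,f(220,119,(305,105),6),f(162,106,(305,105),6),zm))
```

```text
(np.float64(-82.46490554297132), np.float64(0.026859927154704463), array([ 0.63497515, -0.25152066])) (np.float64(-109.62936279134601), np.float64(0.02706702955517883), array([ 0.63498929, -0.25129388])) (np.float64(-145.01160692941443), np.float64(0.028142300729569872), array([ 0.63158648, -0.24818664]))
(np.float64(-82.28683796693927), np.float64(0.025464655005311594), array([ 0.63497515, -0.25152066])) (np.float64(-110.2827025351252), np.float64(0.02574623119967429), array([ 0.63498929, -0.25129388])) (np.float64(-157.2689607337811), np.float64(0.025585944305610023), array([ 0.63158648, -0.24818664]))
(np.float64(-82.19028098158394), np.float64(0.024767118959024177), array([ 0.63497515, -0.25152066])) (np.float64(-110.63514728701716), np.float64(0.025087186504678474), array([ 0.63498929, -0.25129388])) (np.float64(-164.18493819054146), np.float64(0.024809049480127406), array([ 0.63158648, -0.24818664]))
```

Emit:
drive_tool(
  increments=[
    [[0,0,20,0,0,0],[0,0,30,0,0,0],[0,0,30,0,0,0],[0,0,30,0,0,0],[0,0,15,0,0,0],[0,0,0,0,0,0],[0,0,0,0,0,0]],
  ],
)

```text
time_s: 17.7
tool_pos: [0.6364, -0.2521, 0.1709]
tool_rot: [[0.016, 1.0, 0.001], [1.0, -0.016, -0.001], [-0.001, 0.001, -1.0]]
wrist_force: [0.4, -0.0, 0.8]
grip_width: 0.846
```

Emit:
drive_tool(
  increments=[
    [[0,0,0,0,0,0],[0,0,0,0,0,0],[0,0,0,0,0,0],[0,0,0,0,0,0],[0,0,0,0,0,0],[0,0,0,0,0,0],[0,0,0,0,0,6],[0,0,0,0,0,6],[0,0,0,0,0,6],[0,0,0,0,0,6],[0,0,0,0,0,6],[0,0,0,0,0,6],[0,0,0,0,0,6],[0,0,0,0,0,6],[0,0,0,0,0,6],[0,0,0,0,0,6],[0,0,0,0,0,6],[0,0,0,0,0,6],[0,0,0,0,0,0]],
  ],
  gripper=0,
)

```text
time_s: 19.6
tool_pos: [0.6364, -0.2525, 0.1703]
tool_rot: [[0.956, 0.292, 0.002], [0.292, -0.956, -0.002], [0.001, 0.002, -1.0]]
wrist_force: [2.5, -3.7, 2.8]
grip_width: 0.581
```

Emit:
drive_tool(
  increments=[
    [[0,0,0,0,0,4],[0,0,0,0,0,4],[0,0,0,0,0,4],[0,0,0,0,0,4],[0,0,0,0,0,4],[0,0,0,0,0,0],[0,0,0,0,0,0],[0,0,0,0,0,0]],
  ],
)

```text
time_s: 20.4
tool_pos: [0.6366, -0.2531, 0.1706]
tool_rot: [[0.999, -0.049, 0.003], [-0.049, -0.999, -0.002], [0.003, 0.002, -1.0]]
wrist_force: [5.0, -7.1, 2.3]
grip_width: 0.576
```

Emit:
drive_tool(
  increments=[
    [[0,0,0,0,0,0],[0,0,0,0,0,0],[0,0,0,0,0,0],[0,0,0,0,0,0],[0,0,-20,0,0,0],[0,0,-30,0,0,0],[0,0,-30,0,0,0],[0,0,-30,0,0,-8],[0,0,-15,0,0,-8],[0,0,0,0,0,-8],[0,0,0,0,0,-8],[0,0,0,0,0,-8],[0,0,0,0,0,-8],[0,0,0,0,0,-8],[0,0,0,0,0,-8],[0,0,0,0,0,-8],[0,0,0,0,0,-8],[0,0,0,0,0,-8],[0,0,0,0,0,-3],[0,0,0,0,0,0]],
  ],
  gripper=80,
)

```text
time_s: 22.4
tool_pos: [0.636, -0.2517, 0.2944]
tool_rot: [[0.031, 1.0, -0.0], [1.0, -0.031, 0.0], [0.0, -0.0, -1.0]]
wrist_force: [0.4, 0.6, 0.3]
grip_width: 0.851
```

Run:
```python
from h import *
s=st()
for n in ['side','wrist']:
    c=cap(n,n+'11'); pickle.dump(c,open(n+'11.pkl','wb'))
x,y=proj(c,[.635,-.252,.2])[0].astype(int);print(x,y)
a=c['image'][y-75:y+75,x-75:x+75]
cv2.imwrite('pics/z13.png',cv2.resize(a,None,fx=4,fy=4,interpolation=cv2.INTER_CUBIC))
```

```text
t 22.4 pos [ 0.636  -0.2517  0.2944] F [0.4 0.6 0.3] w 80.0
[[0.031, 1.0, -0.0], [1.0, -0.031, 0.0], [0.0, -0.0, -1.0]] q [-0.431  0.584  0.918  0.     1.64  -0.399]
319 204
```

View pics/z13.png

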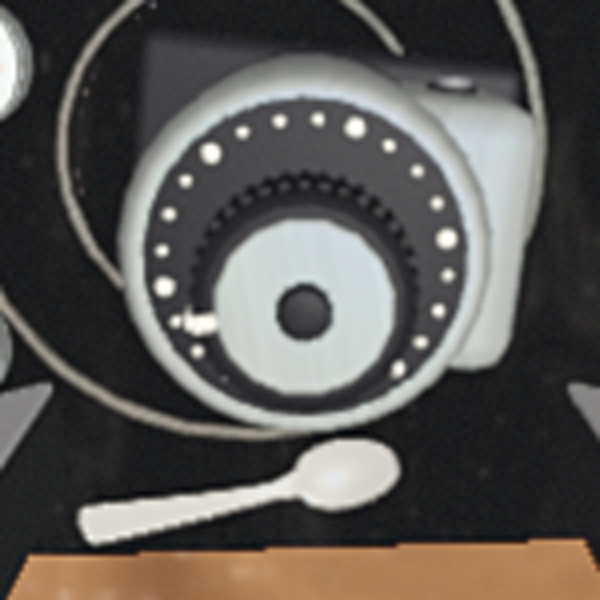

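Run:
```python
from h import *
f=lambda x,y,o,k:np.array((o[0]+(x+.5)/k-.5,o[1]+(y+.5)/k-.5))
c=pickle.load(open('wrist11.pkl','rb'))
for zm in (.197,.201): 
    k=plane(c,f(304,311,(244,129),4),.211)[:2];d=plane(c,f(203,323,(244,129),4),zm)[:2]-k;print(np.degrees(np.arctan2(d[1],d[0])),np.linalg.norm(d))
```

```text
-166.77422500277638 0.025341907077832265
-168.94455688380688 0.024721505121096523
```

Emit:
drive_tool(
  increments=[
    [[0,0,20,0,0,0],[0,0,30,0,0,0],[0,0,30,0,0,0],[0,0,30,0,0,0],[0,0,15,0,0,0],[0,0,0,0,0,0],[0,0,0,0,0,0]],
  ],
)

```text
time_s: 23.2
tool_pos: [0.6364, -0.2521, 0.1708]
tool_rot: [[0.033, 0.999, 0.001], [0.999, -0.033, -0.001], [-0.001, 0.001, -1.0]]
wrist_force: [1.0, 0.2, 0.4]
grip_width: 0.854
```

Emit:
drive_tool(
  increments=[
    [[0,0,0,0,0,0],[0,0,0,0,0,0],[0,0,0,0,0,0],[0,0,0,0,0,0],[0,0,0,0,0,0],[0,0,0,0,0,0],[0,0,0,0,0,-5],[0,0,0,0,0,-5],[0,0,0,0,0,-5],[0,0,0,0,0,-5],[0,0,0,0,0,-5],[0,0,0,0,0,-5],[0,0,0,0,0,-5],[0,0,0,0,0,-5],[0,0,0,0,0,-5],[0,0,0,0,0,-5],[0,0,0,0,0,-5],[0,0,0,0,0,-5],[0,0,0,0,0,-1],[0,0,0,0,0,0]],
  ],
  gripper=0,
)

```text
time_s: 25.2
tool_pos: [0.6341, -0.2524, 0.1701]
tool_rot: [[-0.858, 0.513, -0.004], [0.513, 0.858, -0.0], [0.004, -0.002, -1.0]]
wrist_force: [-19.2, 1.1, 8.3]
grip_width: 0.578
```

Emit:
drive_tool(
  increments=[
    [[0,0,0,0,0,0],[0,0,0,0,0,0],[0,0,0,0,0,0],[0,0,0,0,0,0],[0,0,-20,0,0,0],[0,0,-30,0,0,0],[0,0,-30,0,0,0],[0,0,-30,0,0,8],[0,0,-15,0,0,8],[0,0,0,0,0,8],[0,0,0,0,0,8],[0,0,0,0,0,8],[0,0,0,0,0,8],[0,0,0,0,0,8],[0,0,0,0,0,3.2],[0,0,0,0,0,0]],
  ],
  gripper=80,
)

```text
time_s: 26.8
tool_pos: [0.6361, -0.2518, 0.2944]
tool_rot: [[0.001, 1.0, 0.0], [1.0, -0.001, 0.0], [0.0, 0.0, -1.0]]
wrist_force: [0.4, -0.1, -0.6]
grip_width: 0.85
```

Run:
```python
from h import *
s=st()
for n in ['side','wrist']:
    c=cap(n,n+'12'); pickle.dump(c,open(n+'12.pkl','wb'))
x,y=proj(c,[.635,-.252,.2])[0].astype(int);print(x,y)
a=c['image'][y-75:y+75,x-75:x+75]
cv2.imwrite('pics/z14.png',cv2.resize(a,None,fx=4,fy=4,interpolation=cv2.INTER_CUBIC))
```

```text
t 26.8 pos [ 0.6361 -0.2518  0.2944] F [ 0.4 -0.1 -0.6] w 79.9
[[0.001, 1.0, 0.0], [1.0, -0.001, 0.0], [0.0, 0.0, -1.0]] q [-0.43   0.584  0.918  0.     1.639 -0.429]
319 204
```

View pics/z14.png

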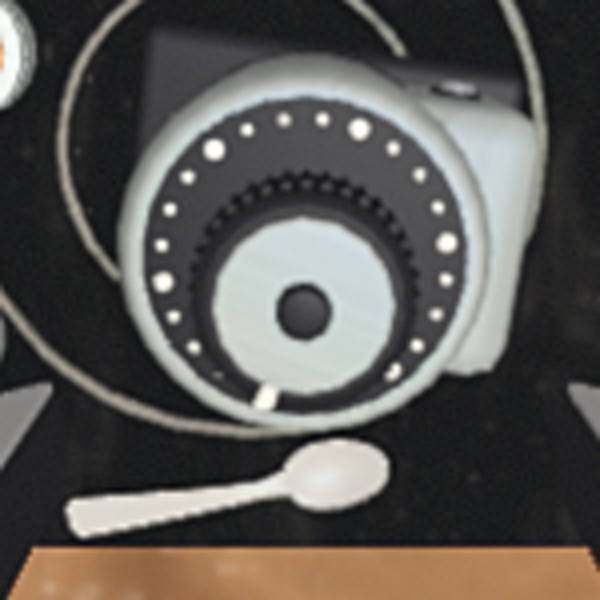

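View pics/wrist12.png

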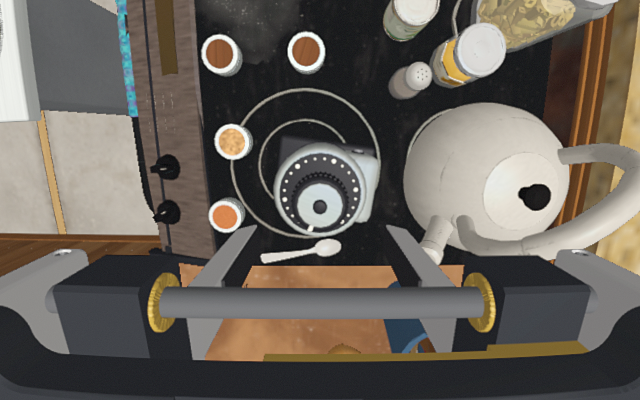

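Emit:
drive_tool(
  increments=[
    [[24,-3.3,0,0,0,0],[24,-3.3,0,0,0,0],[24,-3.3,0,0,0,0],[24,-3.3,0,0,0,0],[24,-3.3,0,0,0,0],[24,-3.3,0,0,0,0],[24,-3.3,5,0,0,0],[24,-3.3,10,0,0,0],[24,-3.3,10,0,0,0],[24,-3.3,10,0,0,0],[24,-3.3,10,0,0,0],[24,-3.3,10,0,0,0],[24,-3.3,10,0,0,0],[24,-3.3,10,0,0,0],[24,-3.3,10,0,0,0],[24,-3.3,10,0,0,0],[24,-3.3,10,0,0,0],[24,-3.3,10,0,0,0],[24,-3.3,10,0,0,0],[19,-3.3,10,0,0,0]],
  ],
  gripper=28,
)

```text
time_s: 28.9
tool_pos: [0.5701, 0.2245, 0.1591]
tool_rot: [[-0.002, 1.0, 0.0], [1.0, 0.002, 0.0], [0.0, 0.0, -1.0]]
wrist_force: [1.0, -0.8, 0.6]
grip_width: 0.297
```

Run:
```python
from h import *
s=st()
for n in ['side','wrist']:
    c=cap(n,n+'13'); pickle.dump(c,open(n+'13.pkl','wb'))
```

```text
t 28.9 pos [0.5701 0.2245 0.1591] F [ 1.  -0.8  0.6] w 28.0
[[-0.002, 1.0, 0.0], [1.0, 0.002, 0.0], [0.0, 0.0, -1.0]] q [0.315 0.477 1.386 0.    1.278 0.314]
```

View pics/side13.png

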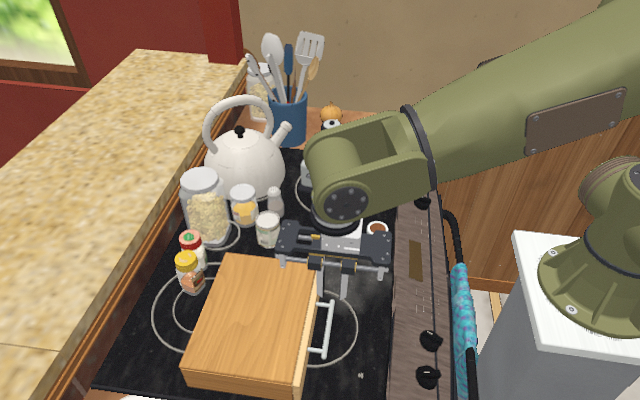

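View pics/wrist13.png

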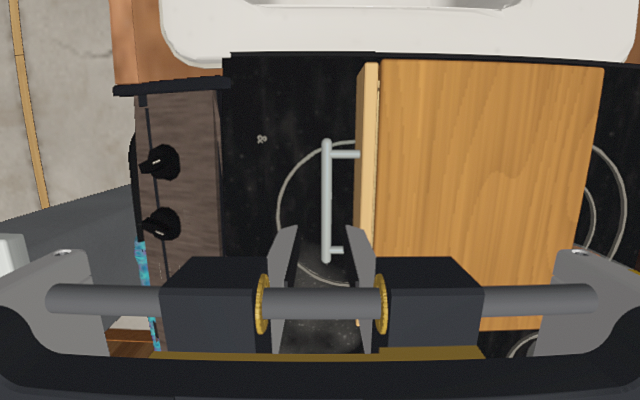

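Run:
```python
from h import *
c=pickle.load(open('wrist13.pkl','rb'))
for p in [(326,140),(325.5,200),(325,260)]: print(plane(c,p,.05))
for p in [(379,150)]: print('roof/front',plane(c,p,.076))
for p in [(357,150)]: print('board out',plane(c,p,.065))
```

```text
[0.57367133 0.28587751 0.05      ]
[0.57365    0.22739008 0.05      ]
[0.57364813 0.16291255 0.05      ]
roof/front [0.6194876  0.27839178 0.076     ]
board out [0.60161239 0.27757022 0.065     ]
```

Emit:
drive_tool(
  increments=[
    [[0,2,20,0,0,0],[0,0,20,0,0,0],[0,0,20,0,0,0],[0,0,20,0,0,0],[0,0,15,0,0,0],[0,0,10,0,0,0],[0,0,10,0,0,0],[0,0,10,0,0,0],[0,0,5,0,0,0],[0,0,0,0,0,0],[0,0,0,0,0,0]],
  ],
)

```text
time_s: 30.1
tool_pos: [0.5725, 0.2233, 0.0298]
tool_rot: [[0.001, 1.0, 0.001], [1.0, -0.001, 0.0], [0.0, 0.001, -1.0]]
wrist_force: [0.3, 1.0, -0.4]
grip_width: 0.293
```

Emit:
drive_tool(
  increments=[
    [[0,0,0,0,0,0],[0,0,0,0,0,0],[0,0,0,0,0,0],[0,0,0,0,0,0],[0,0,0,0,0,0]],
  ],
  gripper=4,
)

```text
time_s: 30.6
tool_pos: [0.5726, 0.2232, 0.0298]
tool_rot: [[0.001, 1.0, 0.001], [1.0, -0.001, 0.0], [0.0, 0.001, -1.0]]
wrist_force: [0.1, 0.1, 2.4]
grip_width: 0.096
```

Emit:
drive_tool(
  increments=[
    [[0,-6,0,0,0,0],[0,-12,0,0,0,0],[0,-12,0,0,0,0],[0,-12,0,0,0,0],[0,-12,0,0,0,0],[0,-12,0,0,0,0],[0,-12,0,0,0,0],[0,-12,0,0,0,0],[0,-12,0,0,0,0],[0,-12,0,0,0,0],[0,-12,0,0,0,0],[0,-8,0,0,0,0],[0,-5,0,0,0,0],[0,0,0,0,0,0],[0,0,0,0,0,0]],
  ],
)

```text
time_s: 32.1
tool_pos: [0.4341, 0.2231, 0.0298]
tool_rot: [[0.001, 1.0, 0.002], [1.0, -0.001, 0.0], [0.0, 0.002, -1.0]]
wrist_force: [7.4, -3.4, 2.1]
grip_width: 0.097
```

Emit:
drive_tool(
  increments=[
    [[0,0,0,0,0,0],[0,0,0,0,0,0],[0,0,0,0,0,0],[0,0,-10,0,0,0],[0,0,-15,0,0,0],[0,0,-20,0,0,0],[0,0,-20,0,0,0],[0,0,-20,0,0,0],[0,0,-20,0,0,0],[0,0,-20,0,0,0],[0,0,-20,0,0,0],[0,0,-20,0,0,0],[0,0,0,0,0,0]],
  ],
  gripper=28,
)

```text
time_s: 33.4
tool_pos: [0.4341, 0.2237, 0.1973]
tool_rot: [[0.001, 1.0, 0.004], [1.0, -0.001, 0.002], [0.002, 0.004, -1.0]]
wrist_force: [0.3, -0.1, -1.1]
grip_width: 0.299
```

Run:
```python
from h import *
s=st()
for n in ['side','wrist']:
    c=cap(n,n+'14'); pickle.dump(c,open(n+'14.pkl','wb'))
```

```text
t 33.4 pos [0.4341 0.2237 0.1973] F [ 0.3 -0.1 -1.1] w 28.1
[[0.001, 1.0, 0.004], [1.0, -0.001, 0.002], [0.002, 0.004, -1.0]] q [0.401 0.167 1.705 0.    1.266 0.401]
```

View pics/side14.png

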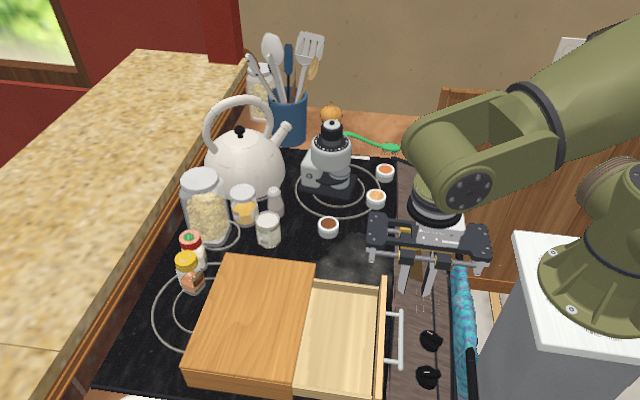

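View pics/wrist14.png

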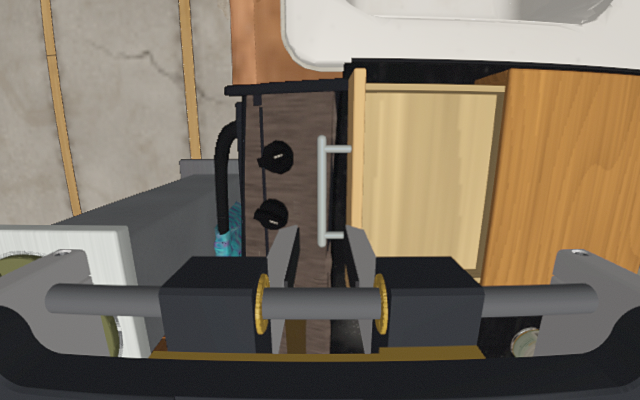

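Emit:
drive_tool(
  increments=[
    [[-20,4.8,0,0,0,0],[-25,4.8,0,0,0,0],[-25,4.8,0,0,0,0],[-25,4.8,0,0,0,0],[-25,4.8,0,0,0,0],[-25,4.8,0,0,0,0],[-25,4.8,0,0,0,0],[-25,4.8,0,0,0,0],[-25,4.8,0,0,0,0],[-25,4.8,0,0,0,0],[-25,4.8,0,0,0,0],[-25,4.8,0,0,0,0],[-6,0,0,0,0,0],[0,0,0,0,0,0]],
  ],
  gripper=72,
)

```text
time_s: 34.9
tool_pos: [0.4902, -0.078, 0.1935]
tool_rot: [[0.002, 1.0, -0.002], [1.0, -0.002, 0.0], [0.0, -0.002, -1.0]]
wrist_force: [-0.6, -0.3, 0.2]
grip_width: 0.766
```

```bash
cat >> h.py <<'E'
def tins(c,zt=.03):
    """window-coloured blobs (brown/orange) -> points on lid plane, radius check"""
    hsv=cv2.cvtColor(c['image'],cv2.COLOR_BGR2HSV)
    m=cv2.inRange(hsv,(3,80,60),(22,255,255))
    n,l,s,ce=cv2.connectedComponentsWithStats(m)
    out=[]
    for i in range(1,n):
        if s[i,4]>60:
            p=plane(c,ce[i],zt)
            if .42<p[0]<.70 and -.38<p[1]<.36:
                q=plane(c,ce[i]+[s[i,2]/2,0],zt); r=np.linalg.norm(q-p)
                if .010<r<.026: out.append((p.round(4),round(r*1e3,1),ce[i].round(1)))
    return out
E
python3 - <<'E'
from h import *
s=st()
for n in ['side','wrist']:
    c=cap(n,n+'15'); pickle.dump(c,open(n+'15.pkl','wb'))
    for t in tins(c): print(n,t)
for n in ['side0','wrist1','wrist12']:
    for t in tins(pickle.load(open(n+'.pkl','rb'))): print(n,t)
E
```

```text
t 34.9 pos [ 0.4902 -0.078   0.1935] F [-0.6 -0.3  0.2] w 72.0
[[0.002, 1.0, -0.002], [1.0, -0.002, 0.0], [0.0, -0.002, -1.0]] q [-0.232  0.192  1.684  0.     1.267 -0.23 ]
side (array([ 0.4816, -0.3168,  0.03  ]), np.float64(18.6), array([384.9, 168.6]))
side (array([ 0.5007, -0.1996,  0.03  ]), np.float64(18.7), array([375.9, 194.8]))
side (array([ 0.6126, -0.0751,  0.03  ]), np.float64(18.6), array([327.9, 222.9]))
side (array([ 0.4905, -0.077 ,  0.03  ]), np.float64(18.5), array([377.2, 228.1]))
wrist (array([ 0.4929, -0.0759,  0.03  ]), np.float64(19.5), array([323. , 188.7]))
wrist (array([ 0.6145, -0.0738,  0.03  ]), np.float64(19.3), array([425.5, 187.1]))
wrist (array([ 0.5035, -0.1937,  0.03  ]), np.float64(19.2), array([331.1, 279.4]))
wrist (array([ 0.6846, -0.2291,  0.03  ]), np.float64(21.4), array([467.2, 302.4]))
side0 (array([ 0.4816, -0.3168,  0.03  ]), np.float64(18.6), array([384.9, 168.6]))
side0 (array([ 0.5006, -0.1993,  0.03  ]), np.float64(18.7), array([375.9, 194.9]))
side0 (array([ 0.6126, -0.0751,  0.03  ]), np.float64(18.6), array([327.9, 222.9]))
side0 (array([ 0.4905, -0.077 ,  0.03  ]), np.float64(18.5), array([377.2, 228.1]))
wrist1 (array([ 0.6148, -0.0744,  0.03  ]), np.float64(18.8), array([309.6,  52.6]))
wrist1 (array([ 0.4932, -0.0763,  0.03  ]), np.float64(19.2), array([223.1,  54.8]))
wrist1 (array([ 0.5038, -0.1988,  0.03  ]), np.float64(19.4), array([235.2, 142.9]))
wrist1 (array([ 0.485 , -0.3141,  0.03  ]), np.float64(19.8), array([228. , 217.6]))
wrist12 (array([ 0.6148, -0.0744,  0.03  ]), np.float64(18.1), array([305.6,  50.8]))
wrist12 (array([ 0.4931, -0.0766,  0.03  ]), np.float64(19.1), array([219. ,  53.4]))
wrist12 (array([ 0.5039, -0.1989,  0.03  ]), np.float64(19.4), array([231.4, 141.5]))
wrist12 (array([ 0.4851, -0.3148,  0.03  ]), np.float64(19.0), array([224.4, 216.6]))
```

View pics/wrist15.png

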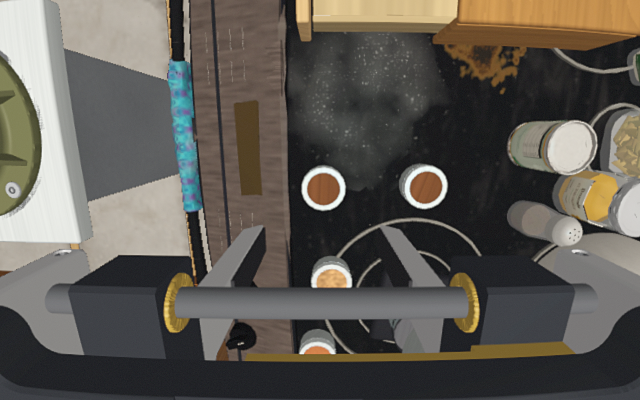

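Emit:
drive_tool(
  increments=[
    [[0.6,20,0,0,0,0],[0.6,21,0,0,0,0],[0.6,21,0,0,0,0],[0.6,21,0,0,0,0],[0.6,21,10,0,0,0],[0.5,19.5,15,0,0,0],[0,0,25,0,0,0],[0,0,25,0,0,0],[0,0,25,0,0,0],[0,0,25,0,0,0],[0,0,25,0,0,0],[0,0,15,0,0,0],[0,0,10,0,0,0],[0,0,10,0,0,0],[0,0,0,0,0,0],[0,0,0,0,0,0]],
  ],
)

```text
time_s: 36.6
tool_pos: [0.6145, -0.0744, 0.0101]
tool_rot: [[0.001, 1.0, 0.001], [1.0, -0.001, -0.0], [-0.0, 0.001, -1.0]]
wrist_force: [0.4, -0.0, 0.5]
grip_width: 0.768
```

Emit:
drive_tool(
  increments=[
    [[0,0,3,0,0,0],[0,0,0,0,0,0],[0,0,0,0,0,0],[0,0,0,0,0,0],[0,0,0,0,0,0],[0,0,0,0,0,0],[0,0,-10,0,0,0],[0,0,-20,0,0,0],[0,0,-20,0,0,0],[0,0,-20,0,0,0],[0,0,-20,0,0,0],[0,0,-20,0,0,0],[0,0,0,0,0,0]],
  ],
  gripper=40,
)

```text
time_s: 37.9
tool_pos: [0.6154, -0.0745, 0.1197]
tool_rot: [[0.001, 1.0, 0.005], [1.0, -0.001, -0.001], [-0.001, 0.005, -1.0]]
wrist_force: [0.3, 0.0, -1.6]
grip_width: 0.544
```

Run:
```python
from h import *
s=st()
for n in ['side','wrist']:
    c=cap(n,n+'16'); pickle.dump(c,open(n+'16.pkl','wb'))
    for t in tins(c): print(n,t)
```

```text
t 37.9 pos [ 0.6154 -0.0745  0.1197] F [ 0.3  0.  -1.6] w 51.1
[[0.001, 1.0, 0.005], [1.0, -0.001, -0.001], [-0.001, 0.005, -1.0]] q [-0.18   0.528  1.406  0.     1.203 -0.179]
side (array([ 0.4815, -0.3166,  0.03  ]), np.float64(18.6), array([384.9, 168.6]))
side (array([ 0.6283, -0.2048,  0.03  ]), np.float64(21.7), array([328.7, 188.4]))
side (array([ 0.5005, -0.1997,  0.03  ]), np.float64(18.7), array([375.9, 194.8]))
side (array([ 0.4905, -0.077 ,  0.03  ]), np.float64(18.5), array([377.2, 228.1]))
side (array([0.4925, 0.2733, 0.03  ]), np.float64(12.1), array([366.2, 362.2]))
wrist (array([ 0.4296, -0.025 ,  0.03  ]), np.float64(18.7), array([118.1, 153.4]))
wrist (array([ 0.4935, -0.076 ,  0.03  ]), np.float64(19.1), array([191.3, 207.3]))
wrist (array([ 0.5081, -0.1755,  0.03  ]), np.float64(11.9), array([216.1, 301.5]))
```

View pics/side16.png

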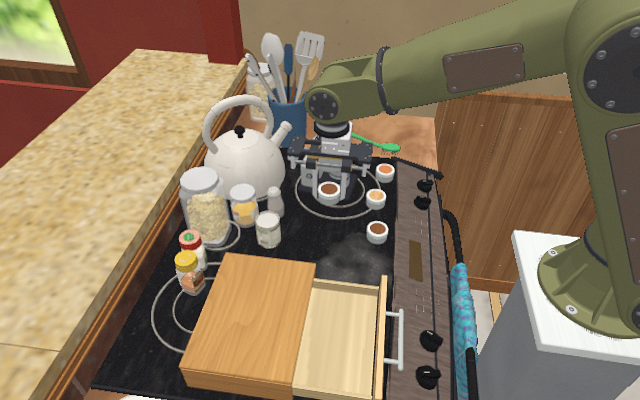

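Emit:
drive_tool(
  increments=[
    [[15,-5.7,0,0,0,0],[25,-5.7,0,0,0,0],[25,-5.7,0,0,0,0],[25,-5.7,0,0,0,0],[25,-5.7,0,0,0,0],[25,-5.7,0,0,0,0],[25,-5.7,0,0,0,0],[25,-5.7,0,0,0,0],[25,-5.7,0,0,0,0],[25,-5.7,0,0,0,0],[25,-5.7,0,0,0,0],[25,-5.7,0,0,0,0],[25,-5.7,0,0,0,0],[25,-5.6,0,0,0,0],[25,-5.6,0,0,0,0],[13,0,0,0,0,0],[0,0,0,0,0,0],[0,0,0,0,0,0]],
  ],
)

```text
time_s: 39.8
tool_pos: [0.529, 0.3032, 0.1159]
tool_rot: [[0.001, 1.0, -0.001], [1.0, -0.001, -0.001], [-0.001, -0.001, -1.0]]
wrist_force: [-0.1, 0.7, -0.5]
grip_width: 0.545
```

Run:
```python
from h import *
s=st()
for n in ['side','wrist']:
    c=cap(n,n+'17'); pickle.dump(c,open(n+'17.pkl','wb'))
c=pickle.load(open('wrist14.pkl','rb'))
print('board back',plane(c,(365,200),.065),'roof',plane(c,(507,120),.076), plane(c,(505,95),.011))
```

```text
t 39.8 pos [0.529  0.3032 0.1159] F [-0.1  0.7 -0.5] w 51.2
[[0.001, 1.0, -0.001], [1.0, -0.001, -0.001], [-0.001, -0.001, -1.0]] q [ 0.46   0.514  1.437 -0.     1.191  0.461]
board back [0.48162857 0.21903958 0.065     ] roof [0.6203769  0.30386584 0.076     ] [0.65501276 0.3358214  0.011     ]
```

View pics/wrist17.png

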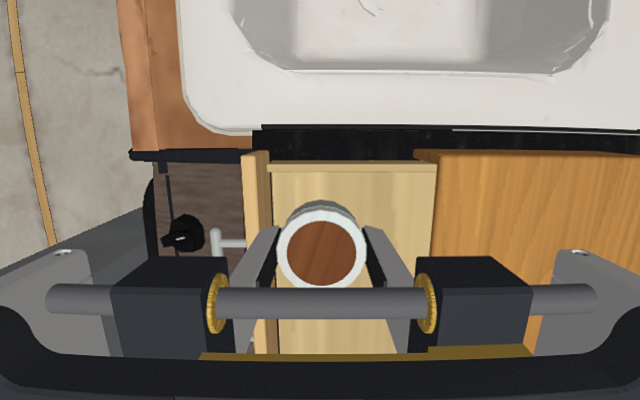

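Emit:
drive_tool(
  increments=[
    [[0,2,20,0,0,0],[0,0,20,0,0,0],[0,0,20,0,0,0],[0,0,15,0,0,0],[0,0,10,0,0,0],[0,0,6,0,0,0],[0,0,0,0,0,0],[0,0,0,0,0,0]],
  ],
)

```text
time_s: 40.7
tool_pos: [0.5315, 0.3038, 0.0261]
tool_rot: [[0.001, 1.0, 0.001], [1.0, -0.001, 0.0], [0.0, 0.001, -1.0]]
wrist_force: [-0.2, -0.1, -1.1]
grip_width: 0.543
```

Run:
```python
from h import *
s=st()
c=cap('wrist','wrist18')
```

```text
t 40.7 pos [0.5315 0.3038 0.0261] F [-0.2 -0.1 -1.1] w 51.0
[[0.001, 1.0, 0.001], [1.0, -0.001, 0.0], [0.0, 0.001, -1.0]] q [0.459 0.629 1.487 0.    1.024 0.46 ]
```

View pics/wrist18.png

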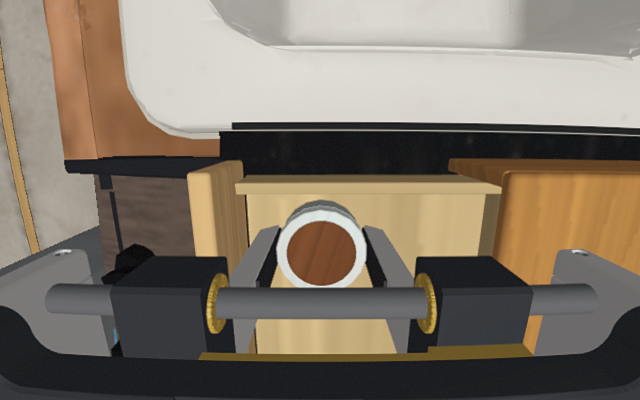

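Clear. Lower 7 mm more, release, rise.

Emit:
drive_tool(
  increments=[
    [[0,0,4,0,0,0],[0,0,3,0,0,0],[0,0,0,0,0,0],[0,0,0,0,0,0]],
  ],
)

```text
time_s: 41.15
tool_pos: [0.5312, 0.3037, 0.0184]
tool_rot: [[0.001, 1.0, -0.0], [1.0, -0.001, -0.0], [-0.0, -0.0, -1.0]]
wrist_force: [0.9, 0.6, -0.1]
grip_width: 0.546
```

Emit:
drive_tool(
  increments=[
    [[0,0,0,0,0,0],[0,0,0,0,0,0],[0,0,0,0,0,0],[0,0,-10,0,0,0],[0,0,-20,0,0,0],[0,0,-30,0,0,0],[0,0,-30,0,0,0],[0,0,-30,0,0,0],[0,0,-30,0,0,0],[0,0,-30,0,0,0],[0,0,0,0,0,0]],
  ],
  gripper=58,
)

```text
time_s: 42.25
tool_pos: [0.5324, 0.3043, 0.2038]
tool_rot: [[0.001, 1.0, 0.007], [1.0, -0.001, 0.003], [0.003, 0.007, -1.0]]
wrist_force: [-0.1, -0.1, -0.2]
grip_width: 0.614
```

Run:
```python
from h import *
s=st()
for n in ['side','wrist']:
    c=cap(n,n+'19'); pickle.dump(c,open(n+'19.pkl','wb'))
    for z in (.03,.041):
      for t in tins(c,z): print(n,z,t)
```

```text
t 42.25 pos [0.5324 0.3043 0.2038] F [-0.1 -0.1 -0.2] w 57.7
[[0.001, 1.0, 0.007], [1.0, -0.001, 0.003], [0.003, 0.007, -1.0]] q [0.46  0.439 1.336 0.    1.359 0.46 ]
side 0.03 (array([0.5293, 0.2982, 0.03  ]), np.float64(19.2), array([345.1, 372.1]))
side 0.041 (array([0.5293, 0.3037, 0.041 ]), np.float64(18.9), array([345.1, 372.1]))
wrist 0.03 (array([0.5317, 0.3019, 0.03  ]), np.float64(19.9), array([320. , 190.7]))
wrist 0.041 (array([0.5317, 0.3041, 0.041 ]), np.float64(19.3), array([320. , 190.7]))
```

View pics/wrist19.png

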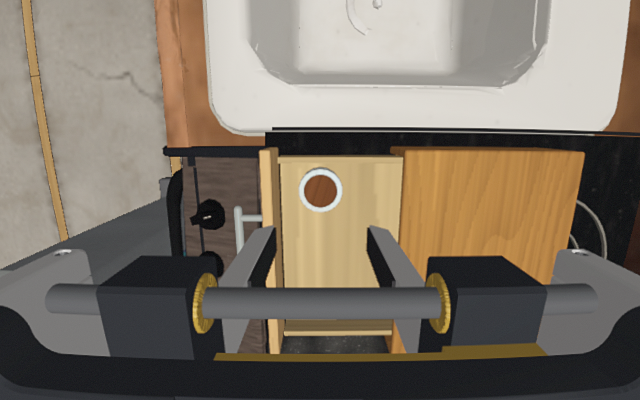

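Emit:
drive_tool(
  increments=[
    [[-15,-2.7,0,0,0,0],[-25,-2.7,0,0,0,0],[-25,-2.7,0,0,0,0],[-25,-2.7,0,0,0,0],[-25,-2.7,0,0,0,0],[-25,-2.7,0,0,0,0],[-25,-2.7,0,0,0,0],[-25,-2.7,0,0,0,0],[-25,-2.7,0,0,0,0],[-25,-2.7,0,0,0,0],[-25,-2.7,0,0,0,0],[-25,-2.7,0,0,0,0],[-25,-2.7,0,0,0,0],[-25,-2.7,0,0,0,0],[-25,-2.7,0,0,0,0],[-16,0,0,0,0,0],[0,0,0,0,0,0]],
  ],
  gripper=72,
)

```text
time_s: 44.05
tool_pos: [0.4898, -0.0785, 0.1974]
tool_rot: [[0.003, 1.0, -0.002], [1.0, -0.003, 0.0], [0.0, -0.002, -1.0]]
wrist_force: [-0.4, -0.0, 0.2]
grip_width: 0.767
```

Emit:
drive_tool(
  increments=[
    [[0,0,0,0,0,8],[0,0,0,0,0,8.2],[0,0,0,0,0,8.2],[0,0,0,0,0,8.2],[0,0,0,0,0,8.2],[0,0,0,0,0,8.2],[0,0,0,0,0,8.2],[0,0,0,0,0,8.2],[0,0,0,0,0,8.2],[0,0,0,0,0,8.2],[0,0,0,0,0,8.2],[0,0,0,0,0,0],[0,0,0,0,0,0]],
  ],
)

```text
time_s: 45.35
tool_pos: [0.4902, -0.0767, 0.198]
tool_rot: [[1.0, 0.004, -0.001], [0.004, -1.0, 0.0], [-0.001, -0.0, -1.0]]
wrist_force: [-1.2, -0.1, -0.3]
grip_width: 0.765
```

Run:
```python
from h import *
s=st()
for n in ['side','wrist']:
    c=cap(n,n+'20'); pickle.dump(c,open(n+'20.pkl','wb'))
    for t in tins(c): print(n,t)
```

```text
t 45.35 pos [ 0.4902 -0.0767  0.198 ] F [-1.2 -0.1 -0.3] w 71.9
[[1.0, 0.004, -0.001], [0.004, -1.0, 0.0], [-0.001, -0.0, -1.0]] q [-0.229  0.187  1.679  0.     1.276  1.338]
side (array([ 0.5006, -0.1996,  0.03  ]), np.float64(18.7), array([375.9, 194.8]))
side (array([ 0.4905, -0.077 ,  0.03  ]), np.float64(18.5), array([377.2, 228.1]))
side (array([0.5293, 0.2982, 0.03  ]), np.float64(19.2), array([345.1, 372.1]))
wrist (array([0.5302, 0.3138, 0.03  ]), np.float64(17.6), array([ 10.5, 157.4]))
wrist (array([ 0.5039, -0.1986,  0.03  ]), np.float64(19.4), array([423.5, 178.7]))
wrist (array([ 0.4932, -0.0763,  0.03  ]), np.float64(18.5), array([320.8, 186.8]))
wrist (array([ 0.4851, -0.3143,  0.03  ]), np.float64(19.6), array([514.3, 194.7]))
```

View pics/wrist20.png

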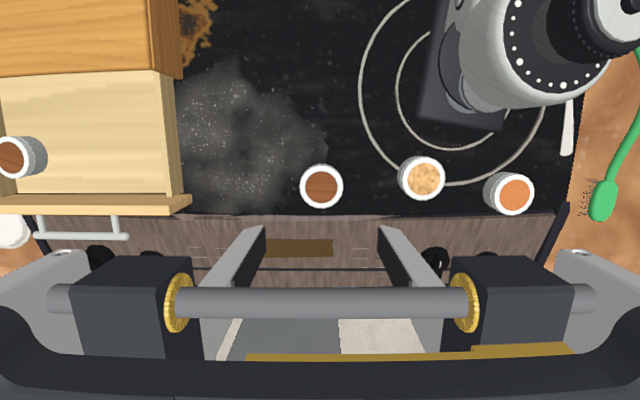

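Emit:
drive_tool(
  increments=[
    [[2.3,0,20,0,0,0],[0,0,25,0,0,0],[0,0,25,0,0,0],[0,0,25,0,0,0],[0,0,25,0,0,0],[0,0,25,0,0,0],[0,0,20,0,0,0],[0,0,12,0,0,0],[0,0,8,0,0,0],[0,0,0,0,0,0],[0,0,0,0,0,0]],
  ],
)

```text
time_s: 46.55
tool_pos: [0.4931, -0.0773, 0.0141]
tool_rot: [[1.0, -0.0, 0.001], [-0.0, -1.0, -0.0], [0.001, 0.0, -1.0]]
wrist_force: [0.2, 0.1, 0.5]
grip_width: 0.765
```

Emit:
drive_tool(
  increments=[
    [[0,0,4,0,0,0],[0,0,2.5,0,0,0],[0,0,0,0,0,0],[0,0,0,0,0,0],[0,0,0,0,0,0],[0,0,0,0,0,0],[0,0,0,0,0,0],[0,0,-10,0,0,0],[0,0,-20,0,0,0],[0,0,-25,0,0,0],[0,0,-25,0,0,0],[0,0,-25,0,0,0],[0,0,-10,0,0,0],[0,0,0,0,0,0]],
  ],
  gripper=40,
)

```text
time_s: 47.95
tool_pos: [0.4932, -0.0774, 0.1232]
tool_rot: [[1.0, -0.001, 0.002], [-0.001, -1.0, -0.001], [0.002, 0.001, -1.0]]
wrist_force: [-1.0, -0.3, -1.9]
grip_width: 0.546
```

Emit:
drive_tool(
  increments=[
    [[0,0,0,0,0,-8],[0,0,0,0,0,-8.2],[0,0,0,0,0,-8.2],[0,0,0,0,0,-8.2],[0,0,0,0,0,-8.2],[0,0,0,0,0,-8.2],[0,0,0,0,0,-8.2],[0,0,0,0,0,-8.2],[0,0,0,0,0,-8.2],[0,0,0,0,0,-8.2],[0,0,0,0,0,-8.2],[0,0,0,0,0,0],[0,0,0,0,0,0]],
  ],
)

```text
time_s: 49.25
tool_pos: [0.4923, -0.0772, 0.1211]
tool_rot: [[0.005, 1.0, -0.001], [1.0, -0.005, 0.0], [0.0, -0.001, -1.0]]
wrist_force: [0.2, 0.8, -1.5]
grip_width: 0.542
```

Emit:
drive_tool(
  increments=[
    [[14,5.7,0,0,0,0],[25,5.7,0,0,0,0],[25,5.7,0,0,0,0],[25,5.7,0,0,0,0],[25,5.7,0,0,0,0],[25,5.7,0,0,0,0],[25,5.7,0,0,0,0],[25,5.7,0,0,0,0],[25,5.7,0,0,0,0],[25,5.7,0,0,0,0],[25,5.7,0,0,0,0],[25,5.7,0,0,0,0],[25,5.6,0,0,0,0],[13,0,0,0,0,0],[0,0,0,0,0,0]],
  ],
)

```text
time_s: 50.75
tool_pos: [0.5663, 0.2513, 0.1214]
tool_rot: [[0.0, 1.0, -0.001], [1.0, -0.0, -0.0], [-0.0, -0.001, -1.0]]
wrist_force: [0.7, 0.4, -0.6]
grip_width: 0.543
```

Emit:
drive_tool(
  increments=[
    [[0,0,20,0,0,0],[0,0,20,0,0,0],[0,0,20,0,0,0],[0,0,18,0,0,0],[0,0,10,0,0,0],[0,0,6,0,0,0],[0,0,0,0,0,0],[0,0,0,0,0,0]],
  ],
)

```text
time_s: 51.55
tool_pos: [0.5673, 0.2497, 0.0288]
tool_rot: [[0.001, 1.0, 0.001], [1.0, -0.001, 0.0], [0.0, 0.001, -1.0]]
wrist_force: [-0.1, 0.1, -0.3]
grip_width: 0.543
```

Run:
```python
from h import *
s=st()
c=cap('wrist','wrist21')
```

```text
t 51.55 pos [0.5673 0.2497 0.0288] F [-0.1  0.1 -0.3] w 51.0
[[0.001, 1.0, 0.001], [1.0, -0.001, 0.0], [0.0, 0.001, -1.0]] q [ 0.355  0.64   1.462 -0.     1.038  0.357]
```

View pics/wrist21.png

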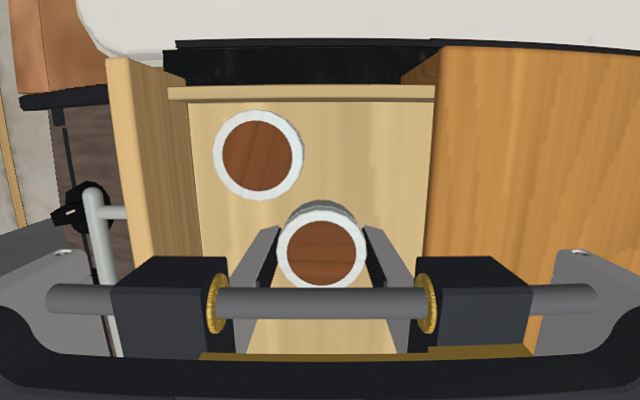

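Emit:
drive_tool(
  increments=[
    [[0,0,6,0,0,0],[0,0,4,0,0,0],[0,0,0,0,0,0],[0,0,0,0,0,0]],
  ],
)

```text
time_s: 52.0
tool_pos: [0.5669, 0.2496, 0.0178]
tool_rot: [[0.001, 1.0, -0.0], [1.0, -0.001, -0.0], [-0.0, -0.0, -1.0]]
wrist_force: [0.1, 0.2, -2.2]
grip_width: 0.544
```

Emit:
drive_tool(
  increments=[
    [[0,0,0,0,0,0],[0,0,0,0,0,0],[0,0,0,0,0,0],[0,0,-10,0,0,0],[0,0,-20,0,0,0],[0,0,-30,0,0,0],[0,0,-30,0,0,0],[0,0,-30,0,0,0],[0,0,-30,0,0,0],[0,0,-30,0,0,0],[0,0,0,0,0,0]],
  ],
  gripper=58,
)

```text
time_s: 53.1
tool_pos: [0.5682, 0.2502, 0.2034]
tool_rot: [[0.001, 1.0, 0.007], [1.0, -0.001, 0.003], [0.003, 0.007, -1.0]]
wrist_force: [0.1, 0.2, 0.5]
grip_width: 0.614
```

Run:
```python
from h import *
s=st()
for n in ['side','wrist']:
    c=cap(n,n+'22'); pickle.dump(c,open(n+'22.pkl','wb'))
    for z in (.03,.041):
      for t in tins(c,z): print(n,z,t)
```

```text
t 53.1 pos [0.5682 0.2502 0.2034] F [0.1 0.2 0.5] w 57.8
[[0.001, 1.0, 0.007], [1.0, -0.001, 0.003], [0.003, 0.007, -1.0]] q [0.356 0.456 1.312 0.    1.366 0.356]
side 0.03 (array([0.5142, 0.1925, 0.03  ]), np.float64(10.0), array([358.2, 322.6]))
side 0.03 (array([0.5656, 0.2432, 0.03  ]), np.float64(19.3), array([329.4, 341.8]))
side 0.03 (array([0.4881, 0.2645, 0.03  ]), np.float64(11.3), array([368.9, 358.2]))
side 0.03 (array([0.5293, 0.2982, 0.03  ]), np.float64(19.2), array([345.1, 372.1]))
side 0.041 (array([0.5651, 0.2494, 0.041 ]), np.float64(19.0), array([329.4, 341.8]))
side 0.041 (array([0.4887, 0.2705, 0.041 ]), np.float64(11.1), array([368.9, 358.2]))
side 0.041 (array([0.5293, 0.3037, 0.041 ]), np.float64(18.9), array([345.1, 372.1]))
wrist 0.03 (array([0.5306, 0.3037, 0.03  ]), np.float64(19.2), array([288.2, 143.6]))
wrist 0.03 (array([0.5674, 0.2479, 0.03  ]), np.float64(19.9), array([319.9, 190.6]))
wrist 0.03 (array([0.6474, 0.0652, 0.03  ]), np.float64(22.7), array([378.6, 322. ]))
wrist 0.041 (array([0.5317, 0.3041, 0.041 ]), np.float64(18.6), array([288.2, 143.6]))
wrist 0.041 (array([0.5674, 0.2501, 0.041 ]), np.float64(19.3), array([319.9, 190.6]))
wrist 0.041 (array([0.6449, 0.0732, 0.041 ]), np.float64(22.0), array([378.6, 322. ]))
```

View pics/side22.png

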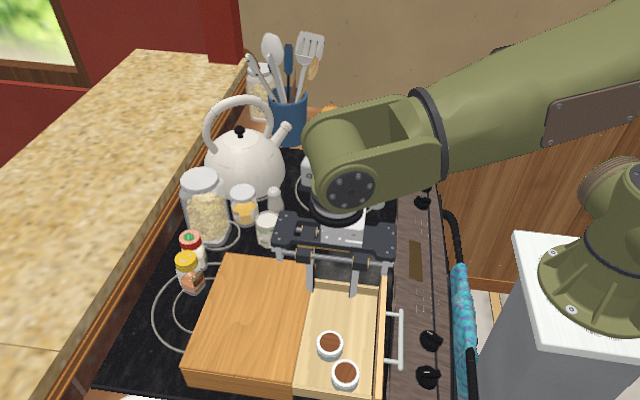

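Emit:
drive_tool(
  increments=[
    [[-20,-3.6,0,0,0,0],[-25,-3.6,0,0,0,0],[-25,-3.6,0,0,0,0],[-25,-3.6,0,0,0,0],[-25,-3.6,0,0,0,0],[-25,-3.6,0,0,0,0],[-25,-3.6,0,0,0,0],[-25,-3.6,0,0,0,0],[-25,-3.6,0,0,0,0],[-25,-3.6,0,0,0,0],[-25,-3.6,0,0,0,0],[-25,-3.6,0,0,0,0],[-25,-3.6,0,0,0,0],[-25,-3.6,0,0,0,0],[-25,-3.6,0,0,0,0],[-25,-3.6,0,0,0,0],[-25,-3.6,0,0,0,0],[-25,-3.6,0,0,0,0],[-4,0,0,0,0,0],[0,0,0,0,0,0]],
  ],
  gripper=68,
)

```text
time_s: 55.2
tool_pos: [0.5014, -0.1993, 0.1971]
tool_rot: [[0.002, 1.0, -0.001], [1.0, -0.002, 0.001], [0.001, -0.001, -1.0]]
wrist_force: [0.5, 0.3, -0.1]
grip_width: 0.724
```

Emit:
drive_tool(
  increments=[
    [[0,0,0,0,0,8],[0,0,0,0,0,8.2],[0,0,0,0,0,8.2],[0,0,0,0,0,8.2],[0,0,0,0,0,8.2],[0,0,0,0,0,8.2],[0,0,0,0,0,8.2],[0,0,0,0,0,8.2],[0,0,0,0,0,8.2],[0,0,0,0,0,8.2],[0,0,0,0,0,8.2],[0,0,0,0,0,0],[0,0,0,0,0,0]],
  ],
)

```text
time_s: 56.5
tool_pos: [0.5019, -0.1984, 0.1977]
tool_rot: [[1.0, 0.004, -0.0], [0.004, -1.0, 0.0], [-0.0, -0.0, -1.0]]
wrist_force: [0.1, 0.7, -0.9]
grip_width: 0.724
```

Run:
```python
from h import *
s=st()
for n in ['side','wrist']:
    c=cap(n,n+'23'); pickle.dump(c,open(n+'23.pkl','wb'))
    for t in tins(c): print(n,t)
```

```text
t 56.5 pos [ 0.5019 -0.1984  0.1977] F [ 0.1  0.7 -0.9] w 68.1
[[1.0, 0.004, -0.0], [0.004, -1.0, 0.0], [-0.0, -0.0, -1.0]] q [-0.444  0.284  1.56   0.     1.298  1.122]
side (array([ 0.4816, -0.3168,  0.03  ]), np.float64(18.6), array([384.9, 168.6]))
side (array([ 0.5007, -0.1996,  0.03  ]), np.float64(18.7), array([375.9, 194.8]))
side (array([0.5656, 0.2432, 0.03  ]), np.float64(19.3), array([329.4, 341.8]))
side (array([0.5293, 0.2982, 0.03  ]), np.float64(19.2), array([345.1, 372.1]))
wrist (array([ 0.5037, -0.1991,  0.03  ]), np.float64(19.1), array([321.6, 187.9]))
wrist (array([ 0.4849, -0.3147,  0.03  ]), np.float64(19.1), array([416.8, 203.7]))
```

View pics/wrist23.png

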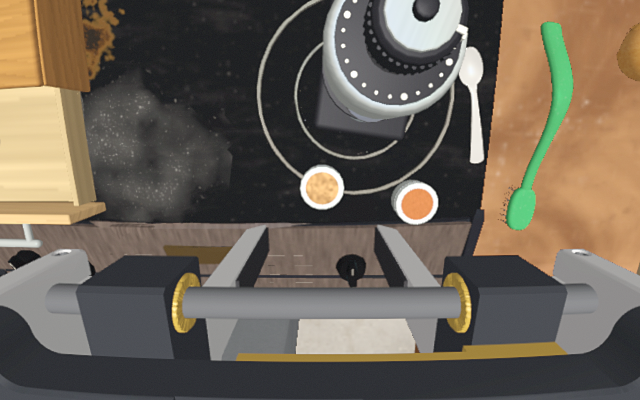

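Emit:
drive_tool(
  increments=[
    [[1.5,0.7,20,0,0,0],[0,0,25,0,0,0],[0,0,25,0,0,0],[0,0,25,0,0,0],[0,0,25,0,0,0],[0,0,25,0,0,0],[0,0,20,0,0,0],[0,0,12,0,0,0],[0,0,8,0,0,0],[0,0,0,0,0,0],[0,0,0,0,0,0]],
  ],
)

```text
time_s: 57.7
tool_pos: [0.5037, -0.2002, 0.0137]
tool_rot: [[1.0, -0.0, 0.001], [-0.0, -1.0, -0.0], [0.001, 0.0, -1.0]]
wrist_force: [-0.1, 0.7, -0.2]
grip_width: 0.722
```

Emit:
drive_tool(
  increments=[
    [[0,0,4,0,0,0],[0,0,2.5,0,0,0],[0,0,0,0,0,0],[0,0,0,0,0,0],[0,0,0,0,0,0],[0,0,0,0,0,0],[0,0,0,0,0,0],[0,0,-10,0,0,0],[0,0,-20,0,0,0],[0,0,-25,0,0,0],[0,0,-25,0,0,0],[0,0,-25,0,0,0],[0,0,-10,0,0,0],[0,0,0,0,0,0]],
  ],
  gripper=40,
)

```text
time_s: 59.1
tool_pos: [0.5038, -0.2002, 0.1228]
tool_rot: [[1.0, -0.001, 0.002], [-0.001, -1.0, -0.001], [0.002, 0.001, -1.0]]
wrist_force: [-0.2, 0.3, -1.6]
grip_width: 0.544
```

Emit:
drive_tool(
  increments=[
    [[1.7,-20,0,0,0,0],[1.7,-25,0,0,0,0],[1.7,-25,0,0,0,0],[1.7,-25,0,0,0,0],[1.7,-25,0,0,0,0],[1.7,-25,0,0,0,0],[1.7,-25,0,0,0,0],[1.7,-25,0,0,0,0],[1.7,-25,0,0,0,0],[1.7,-25,0,0,0,0],[1.7,-25,0,0,0,0],[1.7,-25,0,0,0,0],[1.7,-25,0,0,0,0],[1.7,-25,0,0,0,0],[1.7,-25,0,0,0,0],[1.5,-25,0,0,0,0],[0,-2,0,0,0,0],[0,0,0,0,0,0],[0,0,0,0,0,0]],
  ],
)

```text
time_s: 61.0
tool_pos: [0.5304, 0.1962, 0.1207]
tool_rot: [[1.0, -0.001, -0.001], [-0.001, -1.0, -0.0], [-0.001, 0.0, -1.0]]
wrist_force: [-0.9, -0.8, -0.8]
grip_width: 0.544
```

Emit:
drive_tool(
  increments=[
    [[0,0,0,0,0,-8],[0,0,0,0,0,-8.2],[0,0,0,0,0,-8.2],[0,0,0,0,0,-8.2],[0,0,0,0,0,-8.2],[0,0,0,0,0,-8.2],[0,0,0,0,0,-8.2],[0,0,0,0,0,-8.2],[0,0,0,0,0,-8.2],[0,0,0,0,0,-8.2],[0,0,0,0,0,-8.2],[0,0,0,0,0,0],[0,0,0,0,0,0]],
  ],
)

```text
time_s: 62.3
tool_pos: [0.5306, 0.1963, 0.1213]
tool_rot: [[0.006, 1.0, -0.0], [1.0, -0.006, -0.0], [-0.0, -0.0, -1.0]]
wrist_force: [0.4, -0.3, -1.9]
grip_width: 0.546
```

Emit:
drive_tool(
  increments=[
    [[0,0,20,0,0,0],[0,0,20,0,0,0],[0,0,20,0,0,0],[0,0,18,0,0,0],[0,0,10,0,0,0],[0,0,6,0,0,0],[0,0,0,0,0,0],[0,0,0,0,0,0]],
  ],
)

```text
time_s: 63.1
tool_pos: [0.531, 0.1971, 0.0281]
tool_rot: [[0.002, 1.0, 0.001], [1.0, -0.002, 0.0], [0.0, 0.001, -1.0]]
wrist_force: [-0.3, 0.2, -1.2]
grip_width: 0.545
```

Run:
```python
from h import *
s=st()
c=cap('wrist','wrist24')
```

```text
t 63.1 pos [0.531  0.1971 0.0281] F [-0.3  0.2 -1.2] w 51.2
[[0.002, 1.0, 0.001], [1.0, -0.002, 0.0], [0.0, 0.001, -1.0]] q [0.291 0.541 1.629 0.    0.971 0.292]
```

View pics/wrist24.png

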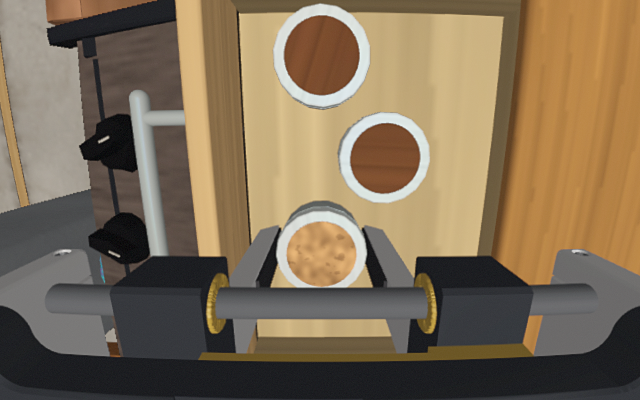

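Emit:
drive_tool(
  increments=[
    [[0,0,6,0,0,0],[0,0,3.5,0,0,0],[0,0,0,0,0,0],[0,0,0,0,0,0]],
  ],
)

```text
time_s: 63.55
tool_pos: [0.5306, 0.197, 0.0179]
tool_rot: [[0.001, 1.0, -0.0], [1.0, -0.001, -0.0], [-0.0, -0.0, -1.0]]
wrist_force: [-0.6, 0.1, -0.9]
grip_width: 0.541
```

Emit:
drive_tool(
  increments=[
    [[0,0,0,0,0,0],[0,0,0,0,0,0],[0,0,0,0,0,0],[0,0,-10,0,0,0],[0,0,-20,0,0,0],[0,0,-30,0,0,0],[0,0,-30,0,0,0],[0,0,-30,0,0,0],[0,0,-30,0,0,0],[0,0,-30,0,0,0],[0,0,0,0,0,0]],
  ],
  gripper=58,
)

```text
time_s: 64.65
tool_pos: [0.5319, 0.1974, 0.203]
tool_rot: [[0.001, 1.0, 0.007], [1.0, -0.001, 0.002], [0.002, 0.007, -1.0]]
wrist_force: [0.5, 0.2, -0.4]
grip_width: 0.618
```

Run:
```python
from h import *
s=st()
for n in ['side','wrist']:
    c=cap(n,n+'25'); pickle.dump(c,open(n+'25.pkl','wb'))
    for z in (.03,.041):
      for t in tins(c,z): print(n,z,t)
```

```text
t 64.65 pos [0.5319 0.1974 0.203 ] F [ 0.5  0.2 -0.4] w 58.1
[[0.001, 1.0, 0.007], [1.0, -0.001, 0.002], [0.002, 0.007, -1.0]] q [0.291 0.336 1.479 0.    1.319 0.292]
side 0.03 (array([0.5288, 0.1895, 0.03  ]), np.float64(19.2), array([351.1, 320.2]))
side 0.03 (array([0.5509, 0.2541, 0.03  ]), np.float64(19.1), array([336.3, 348.2]))
side 0.03 (array([0.5263, 0.3015, 0.03  ]), np.float64(20.0), array([346.6, 374.1]))
side 0.03 (array([0.4959, 0.2983, 0.03  ]), np.float64(10.0), array([363.3, 374.9]))
side 0.041 (array([0.5288, 0.1965, 0.041 ]), np.float64(18.9), array([351.1, 320.2]))
side 0.041 (array([0.5506, 0.2602, 0.041 ]), np.float64(18.8), array([336.3, 348.2]))
side 0.041 (array([0.5263, 0.3069, 0.041 ]), np.float64(19.8), array([346.6, 374.1]))
wrist 0.03 (array([0.5286, 0.3086, 0.03  ]), np.float64(19.7), array([317.7,  91.6]))
wrist 0.03 (array([0.5535, 0.2608, 0.03  ]), np.float64(19.7), array([339.3, 134.9]))
wrist 0.03 (array([0.5312, 0.1951, 0.03  ]), np.float64(19.9), array([320. , 190.6]))
wrist 0.041 (array([0.5287, 0.3072, 0.041 ]), np.float64(19.0), array([317.7,  91.6]))
wrist 0.041 (array([0.5528, 0.2609, 0.041 ]), np.float64(19.1), array([339.3, 134.9]))
wrist 0.041 (array([0.5312, 0.1973, 0.041 ]), np.float64(19.2), array([320. , 190.6]))
```

Emit:
drive_tool(
  increments=[
    [[-20,-2.2,0,0,0,0],[-26,-2.3,0,0,0,0],[-26,-2.3,0,0,0,0],[-26,-2.3,0,0,0,0],[-26,-2.3,0,0,0,0],[-26,-2.3,0,0,0,0],[-26,-2.3,0,0,0,0],[-26,-2.3,0,0,0,0],[-26,-2.3,0,0,0,0],[-26,-2.3,0,0,0,0],[-26,-2.3,0,0,0,0],[-26,-2.3,0,0,0,0],[-26,-2.3,0,0,0,0],[-26,-2.3,0,0,0,0],[-26,-2.3,0,0,0,0],[-26,-2.3,0,0,0,0],[-26,-2.3,0,0,0,0],[-26,-2.3,0,0,0,0],[-26,-2.3,0,0,0,0],[-24,-2.3,0,0,0,0]],
  ],
  gripper=68,
)

```text
time_s: 66.75
tool_pos: [0.4836, -0.3158, 0.1967]
tool_rot: [[0.001, 1.0, -0.002], [1.0, -0.001, 0.001], [0.001, -0.002, -1.0]]
wrist_force: [0.2, -0.1, 0.4]
grip_width: 0.723
```

Emit:
drive_tool(
  increments=[
    [[0,0,0,0,0,8],[0,0,0,0,0,8.2],[0,0,0,0,0,8.2],[0,0,0,0,0,8.2],[0,0,0,0,0,8.2],[0,0,0,0,0,8.2],[0,0,0,0,0,8.2],[0,0,0,0,0,8.2],[0,0,0,0,0,8.2],[0,0,0,0,0,8.2],[0,0,0,0,0,8.2],[0,0,0,0,0,0],[0,0,0,0,0,0]],
  ],
)

```text
time_s: 68.05
tool_pos: [0.4841, -0.3148, 0.1972]
tool_rot: [[1.0, 0.004, -0.001], [0.004, -1.0, 0.001], [-0.001, -0.001, -1.0]]
wrist_force: [0.9, -0.7, 0.1]
grip_width: 0.723
```

Run:
```python
from h import *
s=st()
for n in ['side','wrist']:
    c=cap(n,n+'26'); pickle.dump(c,open(n+'26.pkl','wb'))
    for t in tins(c): print(n,t)
```

```text
t 68.05 pos [ 0.4841 -0.3148  0.1972] F [ 0.9 -0.7  0.1] w 68.0
[[1.0, 0.004, -0.001], [0.004, -1.0, 0.001], [-0.001, -0.001, -1.0]] q [-0.64   0.368  1.45   0.     1.325  0.927]
side (array([ 0.4816, -0.3168,  0.03  ]), np.float64(18.6), array([384.9, 168.6]))
side (array([0.5288, 0.1895, 0.03  ]), np.float64(19.2), array([351.1, 320.2]))
side (array([0.5509, 0.2541, 0.03  ]), np.float64(19.1), array([336.3, 348.2]))
side (array([0.5263, 0.3014, 0.03  ]), np.float64(20.0), array([346.6, 374.1]))
wrist (array([0.6655, 0.045 , 0.03  ]), np.float64(21.8), array([12.4, 35.8]))
wrist (array([0.5083, 0.0839, 0.03  ]), np.float64(20.1), array([  7.2, 170.1]))
wrist (array([ 0.4846, -0.3151,  0.03  ]), np.float64(19.1), array([321.5, 189. ]))
```

View pics/wrist26.png

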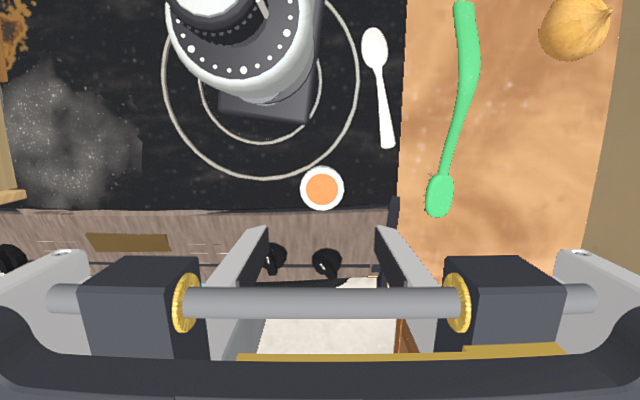

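View pics/side26.png

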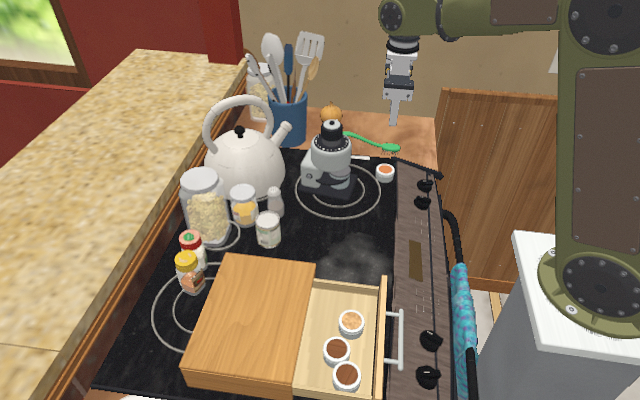

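Emit:
drive_tool(
  increments=[
    [[0.3,0.2,20,0,0,0],[0,0,25,0,0,0],[0,0,25,0,0,0],[0,0,25,0,0,0],[0,0,25,0,0,0],[0,0,25,0,0,0],[0,0,20,0,0,0],[0,0,12,0,0,0],[0,0,8,0,0,0],[0,0,0,0,0,0],[0,0,0,0,0,0]],
  ],
)

```text
time_s: 69.25
tool_pos: [0.485, -0.3154, 0.0137]
tool_rot: [[1.0, -0.0, 0.001], [-0.0, -1.0, -0.001], [0.001, 0.001, -1.0]]
wrist_force: [-0.2, -0.8, 0.1]
grip_width: 0.723
```

Emit:
drive_tool(
  increments=[
    [[0,0,4,0,0,0],[0,0,2.5,0,0,0],[0,0,0,0,0,0],[0,0,0,0,0,0],[0,0,0,0,0,0],[0,0,0,0,0,0],[0,0,0,0,0,0],[0,0,-10,0,0,0],[0,0,-20,0,0,0],[0,0,-25,0,0,0],[0,0,-25,0,0,0],[0,0,-25,0,0,0],[0,0,-10,0,0,0],[0,0,0,0,0,0]],
  ],
  gripper=40,
)

```text
time_s: 70.65
tool_pos: [0.4851, -0.3155, 0.1229]
tool_rot: [[1.0, -0.001, 0.002], [-0.001, -1.0, -0.002], [0.002, 0.002, -1.0]]
wrist_force: [-0.9, -0.1, -1.0]
grip_width: 0.543
```

Emit:
drive_tool(
  increments=[
    [[0,-20,0,0,0,0],[0,-25,0,0,0,0],[0,-25,0,0,0,0],[0,-25,0,0,0,0],[5,-25,0,0,0,0],[5,-25,0,0,0,0],[6,-25,0,0,0,0],[6,-25,0,0,0,0],[6,-25,0,0,0,0],[6,-25,0,0,0,0],[6,-25,0,0,0,0],[6,-25,0,0,0,0],[6,-25,0,0,0,0],[6,-25,0,0,0,0],[6,-25,0,0,0,0],[6,-25,0,0,0,0],[6,-25,0,0,0,0],[6,-25,0,0,0,0],[0,-14,0,0,0,0],[0,0,0,0,0,0]],
  ],
)

```text
time_s: 72.65
tool_pos: [0.5663, 0.1449, 0.1203]
tool_rot: [[1.0, 0.001, -0.002], [0.001, -1.0, -0.0], [-0.002, 0.0, -1.0]]
wrist_force: [-0.5, -1.2, -0.5]
grip_width: 0.541
```

Emit:
drive_tool(
  increments=[
    [[0,0,0,0,0,-8],[0,0,0,0,0,-8.2],[0,0,0,0,0,-8.2],[0,0,0,0,0,-8.2],[0,0,0,0,0,-8.2],[0,0,0,0,0,-8.2],[0,0,0,0,0,-8.2],[0,0,0,0,0,-8.2],[0,0,0,0,0,-8.2],[0,0,0,0,0,-8.2],[0,0,0,0,0,-8.2],[0,0,0,0,0,0],[0,0,0,0,0,0]],
  ],
)

```text
time_s: 73.95
tool_pos: [0.5668, 0.143, 0.1212]
tool_rot: [[0.006, 1.0, -0.0], [1.0, -0.006, -0.0], [-0.0, -0.0, -1.0]]
wrist_force: [-0.5, 0.1, -1.4]
grip_width: 0.544
```

Run:
```python
from h import *
s=st()
c=cap('wrist','wrist27')
```

```text
t 73.95 pos [0.5668 0.143  0.1212] F [-0.5  0.1 -1.4] w 51.1
[[0.006, 1.0, -0.0], [1.0, -0.006, -0.0], [-0.0, -0.0, -1.0]] q [ 0.185  0.455  1.512 -0.     1.175  0.19 ]
```

View pics/wrist27.png

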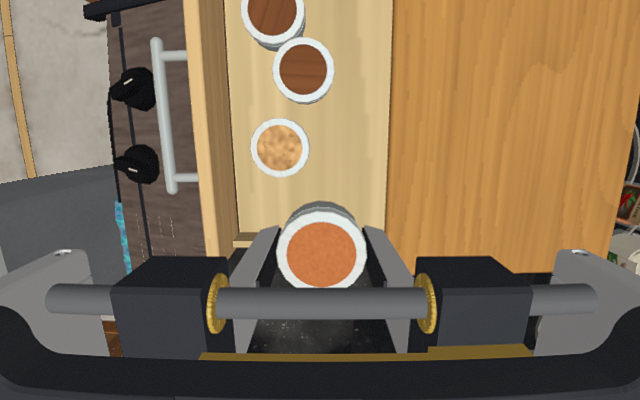

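Run:
```python
from h import *
c=cap('wrist')
print(plane(c,(245,236),.037),plane(c,(245,247),.037)); [print(t) for t in tins(c,.041)]
```

```text
[0.49537083 0.11480154 0.037     ] [0.49460941 0.10367608 0.037     ]
(array([0.5286, 0.3023, 0.041 ]), np.float64(19.2), array([271.8,  15.1]))
(array([0.5527, 0.2607, 0.041 ]), np.float64(19.3), array([302.7,  69.3]))
(array([0.5311, 0.197 , 0.041 ]), np.float64(19.5), array([278.9, 147.6]))
(array([0.4611, 0.045 , 0.041 ]), np.float64(11.6), array([214.9, 303.4]))
(array([0.6729, 0.0442, 0.041 ]), np.float64(11.7), array([427.2, 303.2]))
```

Emit:
drive_tool(
  increments=[
    [[2,0,20,0,0,0],[0,0,20,0,0,0],[0,0,20,0,0,0],[0,0,18,0,0,0],[0,0,10,0,0,0],[0,0,6,0,0,0],[0,0,0,0,0,0],[0,0,0,0,0,0]],
  ],
)

```text
time_s: 74.85
tool_pos: [0.5674, 0.1458, 0.0282]
tool_rot: [[0.001, 1.0, 0.001], [1.0, -0.001, 0.0], [0.0, 0.001, -1.0]]
wrist_force: [0.3, 0.1, -0.5]
grip_width: 0.546
```

Emit:
drive_tool(
  increments=[
    [[0,0,6,0,0,0],[0,0,3.5,0,0,0],[0,0,0,0,0,0],[0,0,0,0,0,0]],
  ],
)

```text
time_s: 75.25
tool_pos: [0.567, 0.1458, 0.018]
tool_rot: [[0.001, 1.0, -0.0], [1.0, -0.001, -0.0], [-0.0, -0.0, -1.0]]
wrist_force: [0.6, 0.3, -1.8]
grip_width: 0.544
```

Emit:
drive_tool(
  increments=[
    [[0,0,0,0,0,0],[0,0,0,0,0,0],[0,0,0,0,0,0],[0,0,-10,0,0,0],[0,0,-20,0,0,0],[0,0,-30,0,0,0],[0,0,-30,0,0,0],[0,0,-30,0,0,0],[0,0,-30,0,0,0],[0,0,-30,0,0,0],[0,0,0,0,0,0]],
  ],
  gripper=58,
)

```text
time_s: 76.35
tool_pos: [0.5683, 0.1461, 0.2031]
tool_rot: [[0.001, 1.0, 0.007], [1.0, -0.001, 0.001], [0.001, 0.007, -1.0]]
wrist_force: [-0.1, 0.1, 0.5]
grip_width: 0.62
```

Run:
```python
from h import *
s=st()
for n in ['side','wrist']:
    c=cap(n,n+'28'); pickle.dump(c,open(n+'28.pkl','wb'))
    for t in tins(c,.041): print(n,t)
```

```text
t 76.35 pos [0.5683 0.1461 0.2031] F [-0.1  0.1  0.5] w 58.2
[[0.001, 1.0, 0.007], [1.0, -0.001, 0.001], [0.001, 0.007, -1.0]] q [0.189 0.379 1.42  0.    1.334 0.19 ]
side (array([0.565 , 0.1446, 0.041 ]), np.float64(19.8), array([336.2, 296.1]))
side (array([0.5288, 0.1965, 0.041 ]), np.float64(18.9), array([351.1, 320.2]))
side (array([0.4919, 0.26  , 0.041 ]), np.float64(11.2), array([367.5, 352.6]))
side (array([0.5506, 0.2602, 0.041 ]), np.float64(18.8), array([336.3, 348.2]))
side (array([0.5263, 0.3069, 0.041 ]), np.float64(19.8), array([346.6, 374.1]))
wrist (array([0.5288, 0.307 , 0.041 ]), np.float64(19.0), array([283.3,  41.4]))
wrist (array([0.5527, 0.2608, 0.041 ]), np.float64(19.0), array([306.2,  86.9]))
wrist (array([0.5311, 0.197 , 0.041 ]), np.float64(19.2), array([287.6, 146.3]))
wrist (array([0.5676, 0.1457, 0.041 ]), np.float64(19.2), array([320. , 190.8]))
```

View pics/wrist28.png

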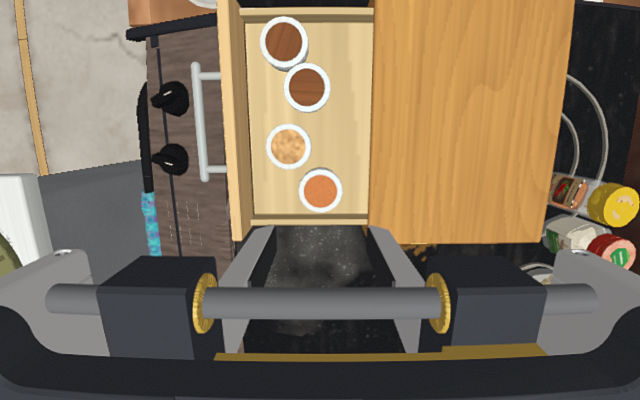

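Run:
```python
from h import *
c=pickle.load(open('wrist28.pkl','rb'))
for p in [(196,66),(205,180)]: print(plane(c,p,.05))
```

```text
[0.43721555 0.28160447 0.05      ]
[0.43724044 0.16019449 0.05      ]
```

Emit:
drive_tool(
  increments=[
    [[7,-10,0,0,0,0],[10,-18,0,0,0,0],[10,-18,0,0,0,0],[10,-18,0,0,0,0],[10,-18,0,0,0,0],[10,-18,0,0,0,0],[10,-18,0,0,0,0],[10,-16,0,0,0,0],[0,0,0,0,0,0],[0,0,0,0,0,0]],
  ],
  gripper=28,
)

```text
time_s: 77.45
tool_pos: [0.4326, 0.223, 0.1975]
tool_rot: [[-0.0, 1.0, -0.001], [1.0, 0.0, -0.0], [-0.0, -0.001, -1.0]]
wrist_force: [0.1, -0.0, 0.5]
grip_width: 0.297
```

Run:
```python
from h import *
s=st();c=cap('wrist','wrist29'); pickle.dump(c,open('wrist29.pkl','wb'))
m=(c['image'].min(2)>150)[:, 290:350]
```

```text
t 77.45 pos [0.4326 0.223  0.1975] F [ 0.1 -0.   0.5] w 27.9
[[-0.0, 1.0, -0.001], [1.0, 0.0, -0.0], [-0.0, -0.001, -1.0]] q [ 0.401  0.166  1.705 -0.     1.271  0.401]
```

View pics/wrist29.png

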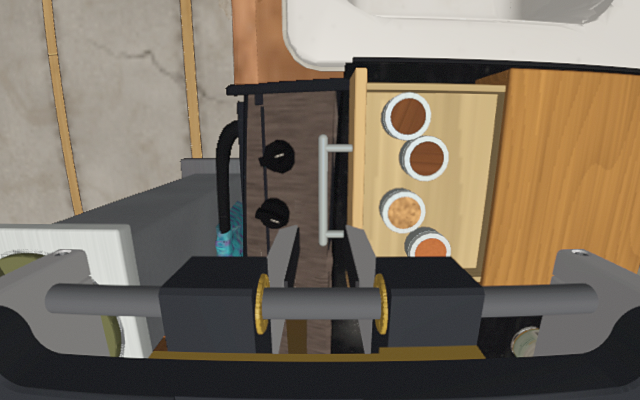

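Emit:
drive_tool(
  increments=[
    [[0,2,20,0,0,0],[0,0,25,0,0,0],[0,0,25,0,0,0],[0,0,25,0,0,0],[0,0,25,0,0,0],[0,0,20,0,0,0],[0,0,15,0,0,0],[0,0,10,0,0,0],[0,0,0,0,0,0],[0,0,0,0,0,0]],
  ],
)

```text
time_s: 78.5
tool_pos: [0.4354, 0.2228, 0.0333]
tool_rot: [[0.001, 1.0, 0.0], [1.0, -0.001, 0.0], [0.0, 0.0, -1.0]]
wrist_force: [0.6, 0.5, 0.6]
grip_width: 0.297
```

Emit:
drive_tool(
  increments=[
    [[0,0,0,0,0,0],[0,0,0,0,0,0],[0,0,0,0,0,0],[0,0,0,0,0,0],[0,0,0,0,0,0]],
  ],
  gripper=4,
)

```text
time_s: 79.0
tool_pos: [0.4352, 0.223, 0.0334]
tool_rot: [[0.001, 1.0, 0.001], [1.0, -0.001, 0.0], [0.0, 0.001, -1.0]]
wrist_force: [-2.2, -0.9, 6.3]
grip_width: 0.097
```

Emit:
drive_tool(
  increments=[
    [[0,3,0,0,0,0],[0,6,0,0,0,0],[0,9,0,0,0,0],[0,10,0,0,0,0],[0,10,0,0,0,0],[0,10,0,0,0,0],[0,10,0,0,0,0],[0,10,0,0,0,0],[0,10,0,0,0,0],[0,10,0,0,0,0],[0,10,0,0,0,0],[0,10,0,0,0,0],[0,10,0,0,0,0],[0,8,0,0,0,0],[0,6,0,0,0,0],[0,3,0,0,0,0],[0,2,0,0,0,0],[0,0,0,0,0,0]],
  ],
)

```text
time_s: 80.8
tool_pos: [0.5727, 0.2231, 0.0335]
tool_rot: [[0.001, 1.0, 0.001], [1.0, -0.001, 0.001], [0.001, 0.001, -1.0]]
wrist_force: [1.6, 3.4, 4.7]
grip_width: 0.092
```

Emit:
drive_tool(
  increments=[
    [[0,1,0,0,0,0],[0,1,0,0,0,0],[0,0,0,0,0,0]],
  ],
)

```text
time_s: 81.1
tool_pos: [0.5741, 0.2231, 0.0334]
tool_rot: [[0.001, 1.0, 0.0], [1.0, -0.001, 0.001], [0.001, 0.0, -1.0]]
wrist_force: [-1.7, 2.0, 7.0]
grip_width: 0.097
```

Emit:
drive_tool(
  increments=[
    [[0,1.5,0,0,0,0],[0,1.5,0,0,0,0],[0,0,0,0,0,0]],
  ],
)

```text
time_s: 81.4
tool_pos: [0.5742, 0.2231, 0.0333]
tool_rot: [[0.0, 1.0, -0.007], [1.0, -0.0, -0.001], [-0.001, -0.007, -1.0]]
wrist_force: [-24.6, 0.7, 20.4]
grip_width: 0.096
```

Emit:
drive_tool(
  increments=[
    [[0,1.5,0,0,0,0],[0,1.5,0,0,0,0],[0,0,0,0,0,0]],
  ],
)

```text
time_s: 81.7
tool_pos: [0.5743, 0.2231, 0.033]
tool_rot: [[-0.0, 1.0, -0.014], [1.0, 0.0, -0.002], [-0.002, -0.014, -1.0]]
wrist_force: [-45.3, -1.2, 33.7]
grip_width: 0.093
```

Emit:
drive_tool(
  increments=[
    [[0,-2,0,0,0,0],[0,-2.5,0,0,0,0],[0,0,0,0,0,0]],
  ],
)

```text
time_s: 82.0
tool_pos: [0.5742, 0.2231, 0.0332]
tool_rot: [[0.0, 1.0, -0.002], [1.0, -0.0, -0.0], [-0.0, -0.002, -1.0]]
wrist_force: [-10.6, 1.6, 11.3]
grip_width: 0.1
```

Emit:
drive_tool(
  increments=[
    [[0,0,0,0,0,0],[0,0,0,0,0,0],[0,0,0,0,0,0],[0,0,-10,0,0,0],[0,0,-15,0,0,0],[0,0,-25,0,0,0],[0,0,-25,0,0,0],[0,0,-25,0,0,0],[0,0,-25,0,0,0],[0,0,-25,0,0,0],[0,0,-25,0,0,0],[0,-25,0,0,0,0],[0,-25,0,0,0,0],[0,-25,0,0,0,0],[0,-25,0,0,0,0],[0,0,0,0,0,0]],
  ],
  gripper=28,
)

```text
time_s: 83.6
tool_pos: [0.4738, 0.223, 0.2098]
tool_rot: [[-0.0, 1.0, 0.002], [1.0, 0.0, 0.001], [0.001, 0.002, -1.0]]
wrist_force: [0.0, 0.1, 0.8]
grip_width: 0.298
```

Run:
```python
from h import *
s=st()
for n in ['side','wrist','scene']:
    c=cap(n,n+'30'); pickle.dump(c,open(n+'30.pkl','wb'))
a=pickle.load(open('side30.pkl','rb'))['image']
cv2.imwrite('pics/z30.png',np.hstack([cv2.resize(i[230:400,170:370],None,fx=2,fy=2) for i in (pickle.load(open('side0.pkl','rb'))['image'],a)]))
```

```text
t 83.6 pos [0.4738 0.223  0.2098] F [0.  0.1 0.8] w 28.0
[[-0.0, 1.0, 0.002], [1.0, 0.0, 0.001], [0.001, 0.002, -1.0]] q [0.37  0.237 1.591 0.    1.312 0.37 ]
```

View pics/z30.png

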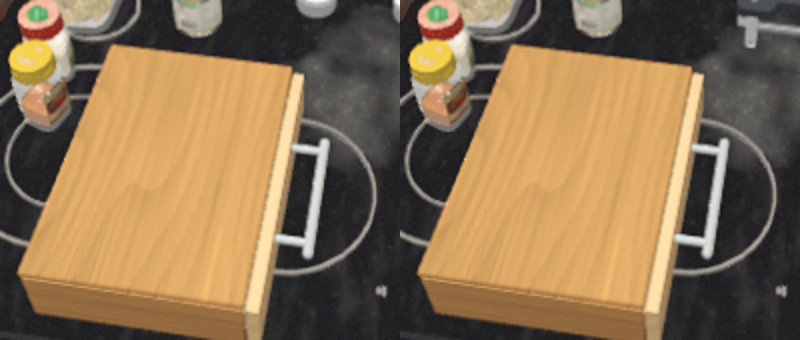

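View pics/wrist30.png

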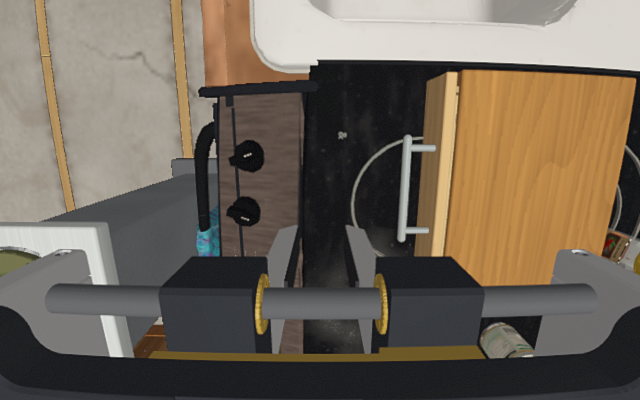

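View pics/side30.png

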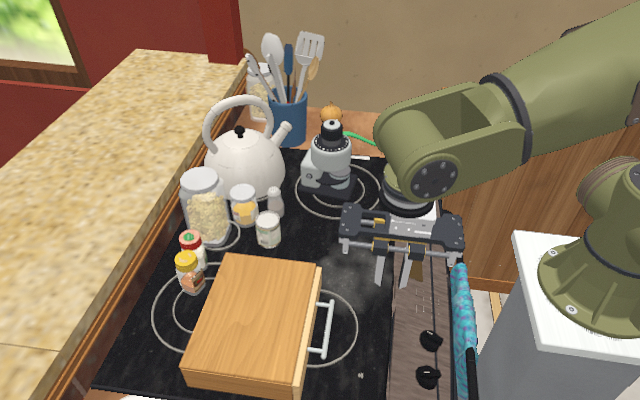

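```bash
python3 -c "
from h import *
print(ctrl.finish_job())"
```

```text
the job is handed in; nothing more can be done
None
```

I set the grinder ring four clicks off burr contact, put all four spice tins in the drawer, shut it, and handed the job in at about 84 s of 210 s.

- **Ring:** I turned it clockwise to the hard stop, where the grip slipped, the torque rose to about 1 N m and the white mark stood still.
    - The side camera could not settle the angle at first; its readings were 47 to 54 degrees where 60 was due. I therefore ran the ring back to the stop and photographed the mark from above.
    - The mark read about -169 degrees at contact and about -110 after backing off, so 59 degrees against the 60 wanted. I took those readings before handling the tins and did not measure the ring again before handing in.
- **Tins:** In the last look before shutting, all four stood lid up on the drawer floor. In the drawer's frame they were at x between -13 and 26 mm and y between -78 and 84 mm, inside the limits.
    - One tin had shifted about 2 cm after I placed it, which also nudged its neighbour. This was probably the announced knock, but I did not rule out my own fingers. Both stayed upright and inside the limits.
- **Drawer:** I pushed it to its stop, where the push force climbed to about 45 N along x at the wrist with no further travel. I could not see the tins once it was shut. The final pictures show it closed.
- **Other things:** The final side picture shows the salt shaker and food tin where they stood at the start. The gripper was clear of everything.

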